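# Put the red-capped sample pot away in the drop-front cabinet

## Robot

A 7-joint arm with a two-finger parallel gripper is mounted at the origin on the work surface. World frame = base frame: x ahead of the robot, y to its left, z up, the work surface at z = 0. Lengths are in m, angles in rad, forces in N, time in s.
With the tool pointing down it reaches from about 0.4 to 0.9 m from the base axis. Payload 5.5 kg.
Tool frame: the origin (TCP) lies on the front face of the gripper's body, between the roots of the fingers; the fingertips stand 66 mm ahead of it and the grasp point (between the pads) lies 47 mm ahead of it (manip.finger_overhang is the distance from the TCP to the fingertips, in m); z points along the fingers, x is the direction in which the jaws open and shut, and the axes are right-handed (so a half turn about z gives the same grasp; the last joint's range is limited). The gripper opens to 92 mm and grips with 3 to 60 N. Pads are 19 mm wide; open, the fingers measure 130 mm over their backs; the gripper's body (75 mm by 190 mm) begins 47 mm behind the grasp point.
Start: joints at [-0.899, 0.501, -0.427, 1.55, 0.221, 1.138, -0.21], TCP at [0.258, 0.596, 0.292] pointing down, gripper open.
Joint ranges: [-2.88, 2.88], [-0.31, 2.03], [-1.54, 1.56], [0.2, 2.42], [-1.41, 4.55], [0.19, 2.02], [-2.57, 2.57]. Speed limits (rad/s): [2.57, 2.57, 3.14, 3.14, 3.14, 3.14, 3.14].

## Interface

Orientations are given as a 3x3 rotation matrix whose columns are the frame's x, y, z axes.
In Python, from plant import manip gives the robot as it stands.
- The arm moves only by the tool step_arm, never from a script. Its argument "deltas" is a list of rows, each an object of numbers: "tx", "ty", "tz": the shift along the tool's x, y, z in m; "turn": the turn about the tool's z in rad. A call has 1 to 8 rows; each row shifts and turns the pose as measured when the row begins, along the tool's axes as they then stand; what a row does not reach is not made up. A row lasts 1/12 s, in which the tool goes at most 41.7 mm and 7.16 degrees, less where a joint would pass 70% of its speed; a pose out of reach is approached as far as the arm can. A call with a gripper value outside its range is refused whole. "jaw" is the finger opening in m, from 0 to 0.0918, set as the call begins (left out, the last holds). The fingers move at their own pace and stop on an object; "squeeze" is the grip in N (left out, the last holds). Time passes only in rows, so rows that do not move let the fingers close. It gives the time, the measured TCP pose, the force and the opening at its end, in the units of the state.
- manip.get_obs(): the state, without advancing time (a new reading comes with each control period).
- manip.snapshot(name): name is "scene" or "side" or "wrist"; returns (picture, depth): 384x512x3 uint8, blue, green, red; 384x512 float32, m along the optical axis (not along the pixel's ray), 0 where there is no reading.
- manip.camera_info(name): a dict with "vertical_fov" (degrees; the focal length in pixels is half the picture's height over the tangent of half this angle, whatever the lens; pixels are square), "cx", "cy" (the principal point, pixels), "distortion" ([k1, k2, p1, p2, k3] as OpenCV has them; the pictures are not rectified), "rvec" (rotation vector, rad) and "tvec" (3), from world to camera coordinates, as OpenCV has them. Camera axes: x right, y down, z forward; pixel columns grow to the right and rows downward; lengths in m; the calibration is good to about 2 mm. A picture is of the moment at which its call begins: read the wrist's pose just before it. camera_info takes no time and is no camera call; for the wrist camera it gives the pose at the moment of the call.
- manip.job_done(): hands the job in, once; it reports no verdict.
The state is a dict: "time": time; "qpos": joint angles; "qvel": joint speeds; "joint_torque": joint torques, N m; "position": TCP position; "ee_rot": TCP orientation; "wrist_force": force on the tool from outside, world axes, zero at the start; "moment": the same for the moment, N m; "width": finger opening in m.
Only numpy, scipy, OpenCV 4.12 (cv2) and the standard library are available. Lean on these libraries where they do the work, as an engineer would, in place of code of your own. Each camera call takes 0.05 s, during which the arm holds its last target.

## Task

Put the red-capped sample pot away in the clear drop-front cabinet: pull the cabinet's door all the way down, set the pot gently down inside so that it stands upright on the cabinet's floor and let go of it, then push the door back up until it is fully shut. Leave the other pots and the vial standing where they are.

Things in the scene. Friction and masses are not known exactly. Their poses are not given: they have to be found in the camera images.
- cabinet: fixed bench cabinet: white plinth and back, clear roof, sides and sloping door; 260 mm wide (y), 215 deep (x), 172 high. Origin on the bench at mid width, below the hinge line; x points into the cabinet, y along the hinge, z up; the front faces -x. Hinge at x = 0, z = 50 mm. Roof (8 mm thick, top at z = 172) covers only x = 146 to 215: with the door down the rest is open from above
- door (a joint): angle of the bottom-hinged door, rad. 0 = shut, leaning back (to +x) 50 degrees from upright; grows as it is pulled out and down to its stop at 2.443, where it lies level in front of the cabinet. Stiff: stays where it is left. Clear panel with blue frame, 260 mm wide, reaching 190 mm from the hinge, 8 mm thick, its faces 3 and 11 mm outside the plane through hinge and bar
- door_bar (a point): centre of the door's steel handle bar: round, 12 mm thick, 120 mm long, parallel to the hinge and 235 mm from it, 39 mm clear of the panel's free edge, on a stub at each end. Shut, it is 201 mm above the bench (29 mm above the roof); fully down, 50 mm above the bench. The point's z axis points from the hinge to the bar, y along the bar
- cabinet_floor (a point): point on the cabinet's inner floor (50 mm above the bench) at mid width, 85 mm behind the hinge line: a good place for the pot. Floor: cabinet x 0 to 207, y -122 to 122 mm; walls 8 mm. A pot centred 75 mm or more behind the hinge line clears the shutting door
- red_pot: the sample pot to put away: white plastic, red cap, round, 44 mm in diameter and 44 mm high with its cap (70 g). Origin at the centre of its underside, z up; stands on the bench
- blue_pot: the same pot with a blue cap; stays where it is
- green_pot: the same pot with a green cap; stays where it is
- vial: amber vial with a white cap, 30 mm in diameter, 62 mm high, standing at the back of the cabinet under the clear roof, near one side; origin at the centre of its underside; stays where it is

How it is judged:
By the outcome, as a careful person would: the job done as asked, in the order asked, and still so for the second after the job is handed in, with the robot touching nothing.
It also fails if it takes over 72 s, if anything falls off the work surface, if the arm or the gripper's body presses on something with over 40 N, if the wrist force passes 120 N, or if a joint passes its speed limit or range.

## Working session

There is one attempt and no reset: what is moved stays moved. The work goes in short steps, Python scripts to look and compute and a tool call to move; the robot and the scene stay as the last step left them, time stands still between calls to the robot, and variables do not carry over. Pictures are saved under pics/ and viewed, and the job is handed in when it is done.

Besides the shell and the picture viewer there is one more tool, called after "Call:" as name([rows], argument=value, ...), one row to a line, values as JSON. step_arm: Moves the arm, as the interface text tells. Its arguments: {"type":"object","properties":{"deltas":{"type":"array"},"jaw":{"type":"number"},"squeeze":{"type":"number"}},"required":["deltas"]}

```bash
ls; mkdir -p pics
cat > look.py <<'E'
import sys,cv2,numpy as np,pickle
from plant import manip
o=manip.get_obs(); 
for n in sys.argv[2:]:
    ci=manip.camera_info(n); p,d=manip.snapshot(n)
    cv2.imwrite(f'pics/{sys.argv[1]}_{n}.png',p); pickle.dump((ci,p,d,o),open(f'pics/{sys.argv[1]}_{n}.pkl','wb'))
    print(n,ci['vertical_fov'],ci['cx'],ci['cy'],np.round(ci['distortion'],4),np.round(ci['rvec'],3),np.round(ci['tvec'],3))
print(o['time'],np.round(o['position'],4),np.round(o['ee_rot'],3).tolist(),np.round(o['wrist_force'],2),o['width'])
E
python3 look.py a scene side wrist
```

```text
pics
scene 51.13337704015129 255.35226791787952 193.40934900489768 [-0.1313  0.      0.      0.      0.    ] [ 2.142  1.258 -0.479] [-0.227 -0.28   1.462]
side 55.55725911443634 259.24207311288444 195.50527475562697 [-0.0846  0.      0.      0.      0.    ] [ 2.103 -0.522  0.287] [-0.481  0.215  0.962]
wrist 64.16767957710822 258.3461117643681 190.91966332135434 [-0.0633  0.      0.      0.      0.    ] [-2.403 -1.578 -0.242] [-0.649 -0.038  0.391]
0.0 [0.2582 0.5959 0.2912] [[0.397, 0.918, -0.001], [0.918, -0.397, -0.002], [-0.002, -0.0, -1.0]] [-1.29 -0.83  0.19] 0.09213779172284874
```

View pics/a_scene.png

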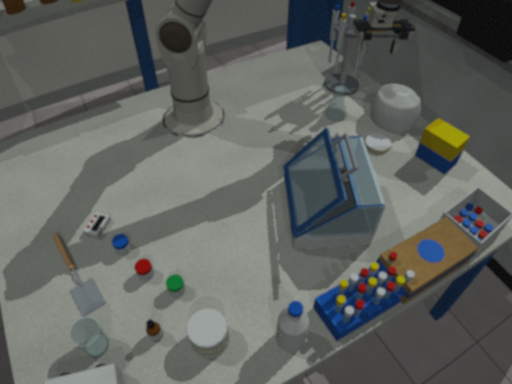

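View pics/a_side.png

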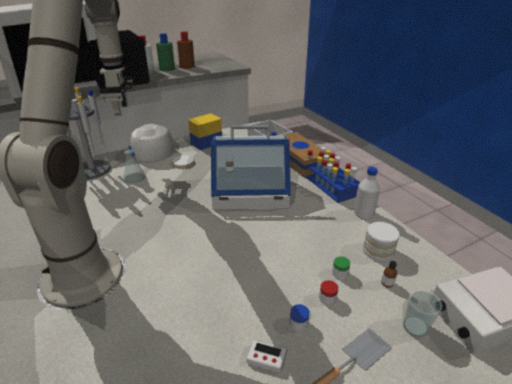

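View pics/a_wrist.png

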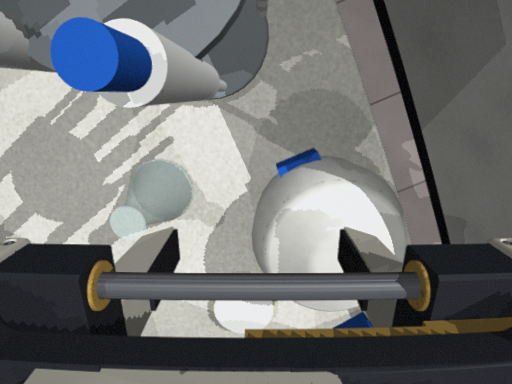

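```bash
cat > h.py <<'E'
import cv2,numpy as np,pickle
def load(t,n): return pickle.load(open(f'pics/{t}_{n}.pkl','rb'))
def K(ci,shape=(384,512)):
    f=192/np.tan(np.radians(ci['vertical_fov'])/2); return np.array([[f,0,ci['cx']],[0,f,ci['cy']],[0,0,1.]])
def proj(ci,P): return cv2.projectPoints(np.atleast_2d(np.float64(P)),np.float64(ci['rvec']),np.float64(ci['tvec']),K(ci),np.float64(ci['distortion']))[0][:,0]
def ray(ci,uv):
    n=cv2.undistortPoints(np.float64([[uv]]),K(ci),np.float64(ci['distortion']))[0,0]
    R=cv2.Rodrigues(np.float64(ci['rvec']))[0]; c=-R.T@np.ravel(ci['tvec']); d=R.T@np.array([n[0],n[1],1]); return c,d/np.linalg.norm(d)
def onz(ci,uv,z):
    c,d=ray(ci,uv); return c+d*(z-c[2])/d[2]
def tri(*cu):
    A=0;b=0;L=[]
    for ci,uv in cu:
        c,d=ray(ci,uv); M=np.eye(3)-np.outer(d,d); A=A+M; b=b+M@c; L.append((c,M))
    p=np.linalg.solve(A,b); return p,[round(1000*np.linalg.norm(M@(p-c)),1) for c,M in L]
def depthpt(ci,d,uv):
    u,v=map(int,np.round(uv)); z=d[v,u]; n=cv2.undistortPoints(np.float64([[uv]]),K(ci),np.float64(ci['distortion']))[0,0]
    R=cv2.Rodrigues(np.float64(ci['rvec']))[0]; return R.T@(np.array([n[0]*z,n[1]*z,z])-np.ravel(ci['tvec']))
E
python3 - <<'E'
from h import *
S=load('a','scene');D=load('a','side')
cv2.imwrite('pics/a_scene_c.png',cv2.resize(S[1][115:255,265:405],None,fx=4.2,fy=4.2,interpolation=cv2.INTER_CUBIC))
cv2.imwrite('pics/a_side_c.png',cv2.resize(D[1][110:220,195:335],None,fx=5,fy=5,interpolation=cv2.INTER_CUBIC))
def cents(p,lo,hi):
    m=cv2.inRange(cv2.cvtColor(p,cv2.COLOR_BGR2HSV),lo,hi); n,_,st,c=cv2.connectedComponentsWithStats(m)
    return [(st[i,4],st[i,:4].tolist(),c[i].round(1).tolist()) for i in range(1,n) if st[i,4]>40]
for nm,X in(('scene',S),('side',D)):
    for col,lo,hi in(('red',(0,130,90),(6,255,255)),('red2',(172,130,90),(180,255,255)),('green',(50,100,50),(85,255,255)),('blue',(100,130,60),(125,255,255))):
        print(nm,col,cents(X[1],lo,hi))
E
```

```text
scene red [(np.int32(179), [135, 259, 16, 15], [142.5, 265.9]), (np.int32(41), [388, 267, 8, 7], [391.8, 269.8])]
scene red2 []
scene green [(np.int32(219), [166, 275, 17, 17], [174.3, 282.7])]
scene blue [(np.int32(1058), [284, 129, 61, 108], [314.6, 187.2]), (np.int32(460), [416, 144, 42, 29], [434.3, 158.9]), (np.int32(44), [333, 205, 28, 14], [347.3, 210.7]), (np.int32(88), [460, 204, 13, 13], [466.1, 209.9]), (np.int32(102), [463, 213, 14, 14], [469.4, 219.2]), (np.int32(44), [485, 224, 8, 8], [488.2, 227.4]), (np.int32(44), [470, 227, 8, 7], [473.6, 229.6]), (np.int32(177), [112, 234, 16, 15], [119.7, 241.2]), (np.int32(430), [418, 240, 26, 22], [430.5, 250.5]), (np.int32(60), [373, 261, 14, 16], [380.0, 269.1]), (np.int32(2045), [315, 283, 92, 57], [352.1, 309.0]), (np.int32(165), [289, 302, 14, 15], [295.2, 308.7])]
side red [(np.int32(186), [321, 281, 17, 15], [329.0, 287.3])]
side red2 []
side green [(np.int32(191), [157, 43, 14, 27], [163.7, 55.5]), (np.int32(163), [334, 257, 16, 14], [341.4, 263.1])]
side blue [(np.int32(33677), [305, 0, 207, 223], [421.4, 85.6]), (np.int32(52), [160, 34, 7, 10], [163.1, 38.4]), (np.int32(1239), [191, 133, 100, 63], [241.2, 162.2]), (np.int32(78), [293, 142, 15, 6], [300.0, 144.6]), (np.int32(813), [306, 163, 53, 39], [334.8, 183.9]), (np.int32(60), [368, 167, 9, 8], [371.8, 170.4]), (np.int32(248), [291, 305, 18, 17], [299.5, 313.1])]
```

```bash
echo
```

```text
(no output)
```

View pics/a_scene_c.png

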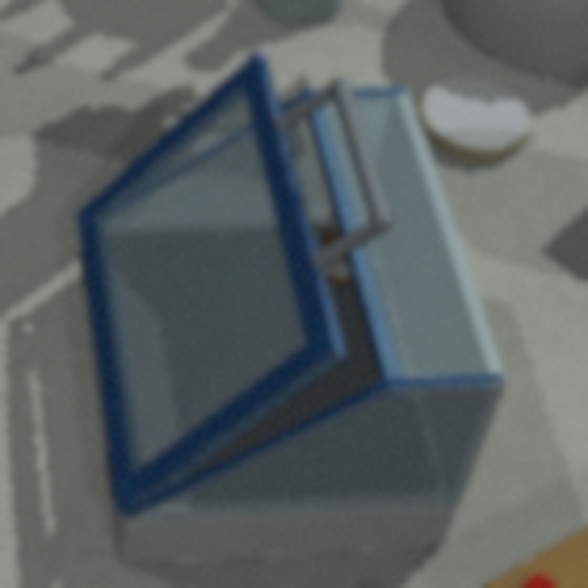

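View pics/a_side_c.png

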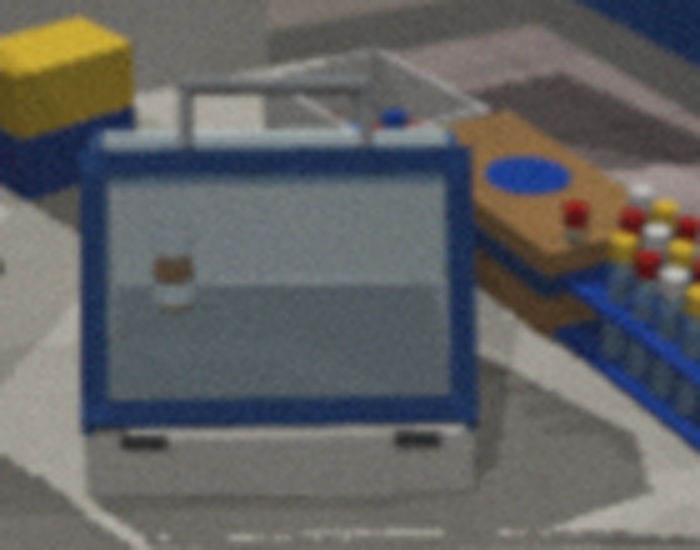

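Run:
```python
from h import *
S=load('a','scene');D=load('a','side')
for n,a,b in(('red',(142.5,265.9),(329,287.3)),('green',(174.3,282.7),(341.4,263.1)),('blue',(119.7,241.2),(299.5,313.1))):
    print(n,tri((S[0],a),(D[0],b)),onz(S[0],a,.04),onz(D[0],b,.04),depthpt(S[0],S[2],a),depthpt(D[0],D[2],b))
```

```text
red (array([ 0.54041377, -0.36879884,  0.03963615]), [np.float64(0.8), np.float64(0.8)]) [ 0.54017668 -0.36815323  0.04      ] [ 0.54035905 -0.36984829  0.04      ] [ 0.54352366 -0.36814167  0.04490275] [ 0.53974794 -0.37048719  0.04093092]
green (array([ 0.62242212, -0.31442353,  0.03712219]), [np.float64(0.5), np.float64(0.5)]) [ 0.6237833  -0.31413484  0.04      ] [ 0.62029553 -0.31719952  0.04      ] [ 0.62496703 -0.3142544   0.04201582] [ 0.61973099 -0.31775616  0.04072769]
blue (array([ 0.43567763, -0.39858192,  0.03720908]), [np.float64(0.6), np.float64(0.6)]) [ 0.43749222 -0.39798083  0.04      ] [ 0.43445469 -0.40099728  0.04      ] [ 0.44347288 -0.39770858  0.04747673] [ 0.43475105 -0.40061678  0.03940529]
```

Run:
```python
from h import *
S=load('a','scene');D=load('a','side')
s=lambda x,y:((x+.5)/4.2-.5+265,(y+.5)/4.2-.5+115)
d=lambda x,y:((x+.5)/5-.5+195,(y+.5)/5-.5+110)
P={}
for n,a,b in(('barL',(340,85),(185,86)),('barR',(386,222),(367,86)),('freeL',(258,58),(90,150)),('freeR',(340,352),(470,150)),('hingeL',(84,213),(85,425)),('hingeR',(125,508),(475,425))):
    P[n],e=tri((S[0],s(*a)),(D[0],d(*b))); print(n,P[n].round(4),e)
for n,z,a in(('roofFR',.172,(388,382)),('roofBR',.172,(500,380)),('roofBL',.172,(402,90))): print(n,onz(S[0],s(*a),z))
for n in 'bar','free','hinge':
    v=P[n+'L']-P[n+'R']; print(n,np.linalg.norm(v),np.degrees(np.arctan2(v[1],v[0])),(P[n+'L']+P[n+'R'])/2)
h=(P['hingeL']+P['hingeR'])/2;b=(P['barL']+P['barR'])/2; v=b-h; print(np.linalg.norm(v), np.degrees(np.arctan2(np.hypot(*v[:2]),v[2])),np.degrees(np.arctan2(v[1],v[0])))
```

```text
barL [0.5555 0.2208 0.2347] [np.float64(1.2), np.float64(1.2)]
barR [0.6648 0.169  0.234 ] [np.float64(2.7), np.float64(2.7)]
freeL [0.483  0.2148 0.2059] [np.float64(1.2), np.float64(1.2)]
freeR [0.71   0.1076 0.2019] [np.float64(2.0), np.float64(2.0)]
hingeL [0.4306 0.1204 0.0612] [np.float64(2.6), np.float64(2.6)]
hingeR [0.6594 0.0085 0.0568] [np.float64(3.0), np.float64(3.0)]
roofFR [0.72225208 0.14019127 0.172     ]
roofBR [0.75348523 0.19845434 0.172     ]
roofBL [0.52493188 0.31063101 0.172     ]
bar 0.12101211391899898 154.6407472822908 [0.61013297 0.19487242 0.23437539]
free 0.2511014964811202 154.73356599557175 [0.59651969 0.16121746 0.20393801]
hinge 0.25473969379431644 153.92776420593094 [0.54500767 0.06446622 0.05896358]
0.22807100835664418 39.72591681549303 63.462302068424485
```

```bash
cat > go.py <<'E'
import sys,numpy as np
from plant import manip
O=np.array([.546,.0608,0]);A=np.radians(64.3)
xh=np.array([np.cos(A),np.sin(A),0]);yh=np.array([-np.sin(A),np.cos(A),0]);zh=np.array([0,0,1.])
def cab(x,y,z): return O+x*xh+y*yh+z*zh
def rel(P,yawdeg=None):
    o=manip.get_obs();R=np.array(o['ee_rot']);d=R.T@(np.array(P)-o['position'])
    y=np.degrees(np.arctan2(R[1,0],R[0,0]))
    c=np.array(o['position'])-O
    print('t',round(o['time'],2),'pos',np.round(o['position'],4),'cab',np.round([c@xh,c@yh,c[2]],4),'yaw',round(y,2),'F',np.round(o['wrist_force'],1),'w',round(o['width'],4),'delta',np.round(d,4),'' if yawdeg is None else 'turn %.3f'%(-np.radians((yawdeg-y+180)%360-180)),'q',np.round(o['qpos'],2), 'tilt',R[:,2].round(4))
E
python3 -c "
from go import *
rel([.610,.195,.37],64.3)"
```

```text
t 0.15 pos [0.2582 0.596  0.2914] cab [0.3575 0.4914 0.2914] yaw 66.58 F [ 0.6 -0.2  0.1] w 0.0919 delta [-0.2283  0.4822 -0.0782] turn 0.040 q [-0.9   0.5  -0.43  1.55  0.22  1.14 -0.21] tilt [-6.0e-04 -1.4e-03 -1.0e+00]
```

Call:
step_arm([
  {"tz":-0.04},
  {"tz":-0.04,"turn":0.04},
  {"tx":-0.018,"ty":0.036},
  {"tx":-0.018,"ty":0.036},
  {"tx":-0.018,"ty":0.036},
  {"tx":-0.018,"ty":0.036},
  {"tx":-0.018,"ty":0.036},
  {"tx":-0.018,"ty":0.036},
])

```text
invalid input at $.deltas[0]: expected keys tx, ty, tz, turn
```

All keys are required in each row.

Call:
step_arm([
  {"tx":0,"ty":0,"tz":-0.04,"turn":0},
  {"tx":0,"ty":0,"tz":-0.04,"turn":0.04},
  {"tx":-0.018,"ty":0.036,"tz":0,"turn":0},
  {"tx":-0.018,"ty":0.036,"tz":0,"turn":0},
  {"tx":-0.018,"ty":0.036,"tz":0,"turn":0},
  {"tx":-0.018,"ty":0.036,"tz":0,"turn":0},
  {"tx":-0.018,"ty":0.036,"tz":0,"turn":0},
  {"tx":-0.018,"ty":0.036,"tz":0,"turn":0},
])

```text
time: 0.82
position: [0.4001, 0.4078, 0.371]
ee_rot: [[0.414, 0.91, -0.009], [0.91, -0.414, -0.001], [-0.005, -0.008, -1.0]]
wrist_force: [0.6, -0.2, -0.5]
width: 0.0915
```

```bash
python3 -c "
from go import *
rel([.610,.195,.36],64.3)"
```

```text
t 0.82 pos [0.4001 0.4078 0.371 ] cab [0.2494 0.282  0.371 ] yaw 65.57 F [ 0.6 -0.2 -0.5] w 0.0915 delta [-0.1069  0.2792  0.0093] turn 0.022 q [-0.54  0.29 -0.37  1.65  0.1   1.23  0.21] tilt [-0.0093 -0.0011 -1.    ]
```

Call:
step_arm([
  {"tx":-0.014,"ty":0.037,"tz":0,"turn":0.02},
  {"tx":-0.014,"ty":0.037,"tz":0,"turn":0},
  {"tx":-0.014,"ty":0.037,"tz":0,"turn":0},
  {"tx":-0.014,"ty":0.037,"tz":0,"turn":0},
  {"tx":-0.014,"ty":0.037,"tz":0,"turn":0},
  {"tx":-0.014,"ty":0.037,"tz":0,"turn":0},
  {"tx":-0.014,"ty":0.037,"tz":0,"turn":0},
  {"tx":0,"ty":0,"tz":0,"turn":0},
])

```text
time: 1.48
position: [0.6032, 0.1848, 0.3682]
ee_rot: [[0.443, 0.897, -0.008], [0.896, -0.443, -0.008], [-0.011, -0.003, -1.0]]
wrist_force: [0.1, -1.2, -0.5]
width: 0.0919
```

```bash
python3 look.py b wrist; python3 -c "
from go import *
rel([.610,.195,.36],64.3)"
```

```text
wrist 64.16767957710822 258.3461117643681 190.91966332135434 [-0.0633  0.      0.      0.      0.    ] [-2.437 -1.517 -0.219] [-0.429 -0.499  0.331]
1.4833 [0.6032 0.1848 0.3682] [[0.443, 0.897, -0.008], [0.896, -0.443, -0.008], [-0.011, -0.003, -1.0]] [ 0.12 -1.2  -0.47] 0.09192898466697974
t 1.53 pos [0.6009 0.1882 0.368 ] cab [0.1387 0.0058 0.368 ] yaw 63.86 F [-0.4  0.5 -0.3] w 0.0918 delta [0.0101 0.0052 0.0079] turn -0.008 q [-0.19  0.39 -0.22  1.51  0.09  1.26  0.7 ] tilt [-0.0099 -0.0059 -0.9999]
```

View pics/b_wrist.png

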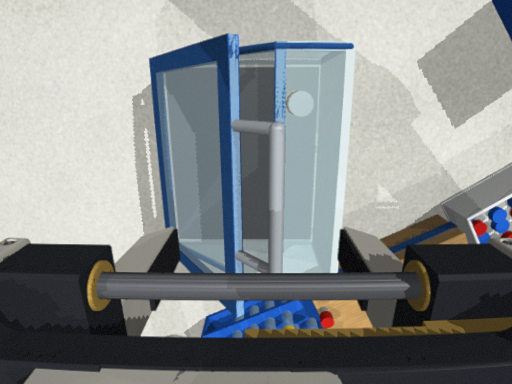

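Call:
step_arm([
  {"tx":0.01,"ty":0.005,"tz":0,"turn":0},
  {"tx":0,"ty":0,"tz":0,"turn":0},
  {"tx":0,"ty":0,"tz":0,"turn":0},
])

```text
time: 1.78
position: [0.6092, 0.1949, 0.3665]
ee_rot: [[0.442, 0.897, -0.013], [0.897, -0.442, -0.005], [-0.011, -0.01, -1.0]]
wrist_force: [0.1, -0.6, -0.4]
width: 0.0923
```

```bash
python3 look.py c wrist
python3 - <<'E'
from h import *
W=load('c','wrist'); cv2.imwrite('pics/c_wrist_c.png',cv2.resize(W[1][10:290,130:370],None,fx=2.1,fy=2.1,interpolation=cv2.INTER_CUBIC))
E
python3 -c "
from go import *
rel([.610,.195,.36],64.3)"
```

```text
wrist 64.16767957710822 258.3461117643681 190.91966332135434 [-0.0633  0.      0.      0.      0.    ] [-2.441 -1.52  -0.214] [-0.441 -0.499  0.332]
1.7833 [0.6092 0.1949 0.3665] [[0.442, 0.897, -0.013], [0.897, -0.442, -0.005], [-0.011, -0.01, -1.0]] [ 0.09 -0.6  -0.38] 0.09226749022487184
t 1.83 pos [0.609  0.1952 0.3664] cab [0.1484 0.0015 0.3664] yaw 63.77 F [-0.7 -0.7 -0.5] w 0.0918 delta [0.0004 0.0011 0.0064] turn -0.009 q [-0.19  0.41 -0.22  1.49  0.09  1.27  0.69] tilt [-0.0134 -0.0054 -0.9999]
```

View pics/c_wrist_c.png

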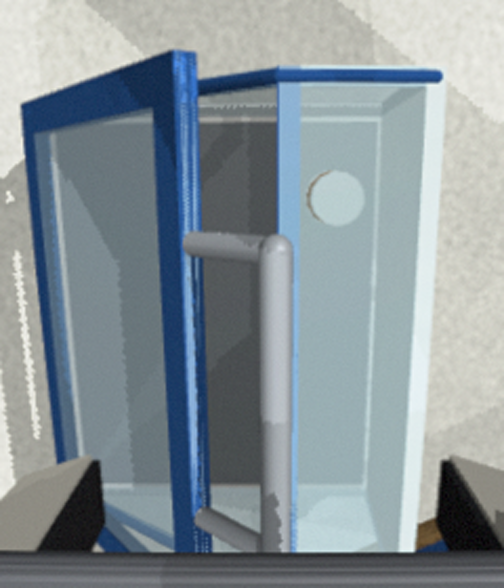

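Run:
```python
from h import *
from go import O,xh,yh
W=load('c','wrist')
f=lambda x,y:((x+.5)/2.1-.5+130,(y+.5)/2.1-.5+10)
for n,uv,z in(('bar',(276,250),.235),('bar',(276,400),.235),('bar',(275,530),.235),('barEnd',(276,233),.235),('roofBL',(443,75),.172),('roofB',(405,545),.172),('roofFL',(278,75),.172),('hinge',(22,105),.055),('hinge2',(58,450),.055),('vialcap',(336,198),.112)):
    p=onz(W[0],f(*uv),z); c=p-O; print(n,p.round(4),'cab',round(c@xh,4),round(c@yh,4))
```

```text
bar [0.5567 0.2218 0.235 ] cab 0.1497 0.0601
bar [0.6056 0.1978 0.235 ] cab 0.1493 0.0057
bar [0.654  0.1737 0.235 ] cab 0.1485 -0.0483
barEnd [0.5515 0.2243 0.235 ] cab 0.1497 0.0659
roofBL [0.5278 0.3127 0.172 ] cab 0.2191 0.1256
roofB [0.7236 0.213  0.172 ] cab 0.2141 -0.0941
roofFL [0.4981 0.2513 0.172 ] cab 0.1509 0.1258
hinge [0.428  0.1163 0.055 ] cab -0.0011 0.1304
hinge2 [0.6272 0.0199 0.055 ] cab -0.0016 -0.0909
vialcap [0.5569 0.2562 0.112 ] cab 0.1809 0.0749
```

Call:
step_arm([
  {"tx":0,"ty":0.001,"tz":0.03,"turn":0},
  {"tx":0,"ty":0,"tz":0.03,"turn":0},
  {"tx":0.001,"ty":0,"tz":0.019,"turn":0},
  {"tx":0,"ty":0,"tz":0,"turn":0},
], jaw=0.06)

```text
time: 2.17
position: [0.6072, 0.1996, 0.2881]
ee_rot: [[0.436, 0.9, -0.009], [0.9, -0.436, -0.002], [-0.006, -0.007, -1.0]]
wrist_force: [-0.5, -0.0, 0.4]
width: 0.0698
```

```bash
python3 look.py d side scene; python3 -c "
from go import *
rel(cab(.149,0,.287),64.3)"
python3 - <<'E'
from h import *
D=load('d','side');S=load('d','scene')
a=cv2.resize(D[1][60:220,180:340],None,fx=2.5,fy=2.5,interpolation=cv2.INTER_CUBIC);b=cv2.resize(S[1][80:240,260:420],None,fx=2.5,fy=2.5,interpolation=cv2.INTER_CUBIC)
cv2.imwrite('pics/d_c.png',np.hstack([a,b]))
E
```

```text
side 55.55725911443634 259.24207311288444 195.50527475562697 [-0.0846  0.      0.      0.      0.    ] [ 2.103 -0.522  0.287] [-0.481  0.215  0.962]
scene 51.13337704015129 255.35226791787952 193.40934900489768 [-0.1313  0.      0.      0.      0.    ] [ 2.142  1.258 -0.479] [-0.227 -0.28   1.462]
2.1667 [0.6072 0.1996 0.2881] [[0.436, 0.9, -0.009], [0.9, -0.436, -0.002], [-0.006, -0.007, -1.0]] [-0.54 -0.03  0.38] 0.06980131466816258
t 2.27 pos [0.6089 0.2002 0.2919] cab [0.1529 0.0038 0.2919] yaw 64.14 F [ 1.1 -0.5  0.1] w 0.0628 delta [-0.0039  0.0038  0.0049] turn -0.003 q [-0.2   0.46 -0.22  1.58  0.11  1.12  0.68] tilt [-3.9e-03 -7.0e-04 -1.0e+00]
```

View pics/d_c.png

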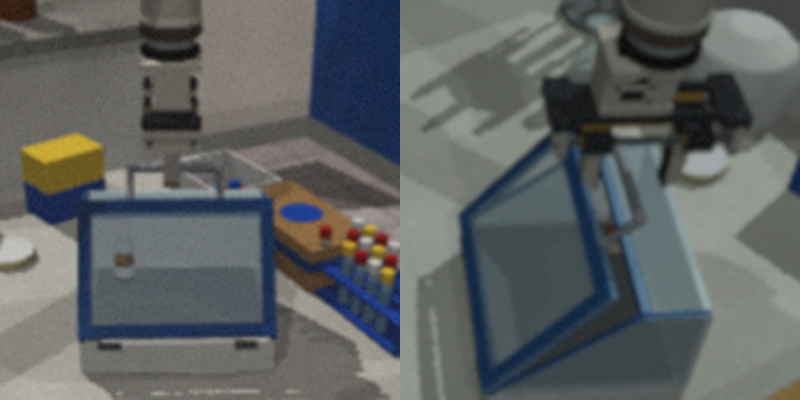

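Call:
step_arm([
  {"tx":-0.004,"ty":0.003,"tz":0.005,"turn":0},
  {"tx":0,"ty":0,"tz":0,"turn":0},
  {"tx":0,"ty":0,"tz":0,"turn":0},
  {"tx":0,"ty":0,"tz":0,"turn":0},
  {"tx":0,"ty":0,"tz":0,"turn":0},
  {"tx":0,"ty":0,"tz":0,"turn":0},
  {"tx":0,"ty":0,"tz":0,"turn":0},
  {"tx":0,"ty":0,"tz":0,"turn":0},
], jaw=0.0, squeeze=20)

```text
time: 2.93
position: [0.6125, 0.1956, 0.2948]
ee_rot: [[0.436, 0.9, 0.007], [0.9, -0.436, 0.002], [0.004, 0.005, -1.0]]
wrist_force: [0.1, 0.9, -1.4]
width: 0.011
```

```bash
python3 -c "
from go import *
rel(cab(.149,0,.287),64.3)"
```

```text
t 2.93 pos [0.6125 0.1956 0.2948] cab [ 0.1503 -0.0014  0.2948] yaw 64.14 F [ 0.1  0.9 -1.4] w 0.011 delta [-0.0013 -0.0015  0.0078] turn -0.003 q [-0.19  0.46 -0.21  1.58  0.11  1.11  0.69] tilt [ 0.0068  0.0017 -1.    ]
```

Call:
step_arm([
  {"tx":0,"ty":0,"tz":0,"turn":0},
  {"tx":0,"ty":0,"tz":0,"turn":0},
  {"tx":-0.001,"ty":-0.001,"tz":0.012,"turn":0},
  {"tx":0,"ty":0,"tz":0,"turn":0},
], jaw=0.03)

```text
time: 3.27
position: [0.6115, 0.1954, 0.2822]
ee_rot: [[0.436, 0.9, 0.008], [0.9, -0.436, 0.003], [0.006, 0.006, -1.0]]
wrist_force: [-0.6, -1.0, -0.8]
width: 0.0295
```

```bash
python3 -c "
from go import *
rel(cab(.149,0,.284),64.3)"
```

```text
t 3.27 pos [0.6115 0.1954 0.2822] cab [ 0.1497 -0.0006  0.2822] yaw 64.14 F [-0.6 -1.  -0.8] w 0.0295 delta [-0.0007 -0.0006 -0.0018] turn -0.003 q [-0.19  0.47 -0.21  1.6   0.11  1.08  0.68] tilt [ 0.008   0.0026 -1.    ]
```

Call:
step_arm([
  {"tx":0,"ty":0,"tz":0,"turn":0},
  {"tx":0,"ty":0,"tz":0,"turn":0},
  {"tx":0,"ty":0,"tz":0,"turn":0},
], jaw=0.0, squeeze=25)

```text
time: 3.52
position: [0.611, 0.1957, 0.2809]
ee_rot: [[0.436, 0.9, 0.006], [0.9, -0.436, 0.003], [0.005, 0.005, -1.0]]
wrist_force: [0.0, -0.1, -0.8]
width: 0.0144
```

```bash
cat > arc.py <<'E'
from go import *
import sys
# arc from th0 to th1 (deg from upright lean toward +x), grip height dz above bar
def arc(a0,a1,n,dz):
    a=np.radians(np.linspace(a0,a1,n+1)); x=.235*np.sin(a); z=.05+.235*np.cos(a)
    for i in range(n): print(round(np.degrees(a[i+1]),1),'x %.4f z %.4f  tx %.4f tz %.4f'%(x[i+1],z[i+1]+dz,x[i+1]-x[i],-(z[i+1]-z[i])))
E
python3 -c "
from arc import *
rel(cab(.149,0,.284),64.3)
arc(39.2,-90,22,.049)"
```

```text
t 3.52 pos [0.611  0.1957 0.2809] cab [ 0.1498 -0.      0.2809] yaw 64.17 F [ 0.  -0.1 -0.8] w 0.0144 delta [-0.0007 -0.     -0.0031] turn -0.002 q [-0.19  0.47 -0.21  1.6   0.11  1.08  0.68] tilt [ 0.0064  0.0025 -1.    ]
33.3 x 0.1291 z 0.2954  tx -0.0194 tz -0.0142
27.5 x 0.1083 z 0.3075  tx -0.0208 tz -0.0122
21.6 x 0.0864 z 0.3175  tx -0.0219 tz -0.0100
15.7 x 0.0636 z 0.3252  tx -0.0228 tz -0.0077
9.8 x 0.0401 z 0.3305  tx -0.0235 tz -0.0053
4.0 x 0.0162 z 0.3334  tx -0.0239 tz -0.0029
-1.9 x -0.0078 z 0.3339  tx -0.0241 tz -0.0004
-7.8 x -0.0318 z 0.3318  tx -0.0240 tz 0.0020
-13.7 x -0.0555 z 0.3274  tx -0.0237 tz 0.0045
-19.5 x -0.0786 z 0.3205  tx -0.0231 tz 0.0069
-25.4 x -0.1008 z 0.3113  tx -0.0222 tz 0.0092
-31.3 x -0.1220 z 0.2999  tx -0.0212 tz 0.0114
-37.1 x -0.1419 z 0.2863  tx -0.0199 tz 0.0135
-43.0 x -0.1603 z 0.2708  tx -0.0184 tz 0.0155
-48.9 x -0.1771 z 0.2535  tx -0.0167 tz 0.0173
-54.8 x -0.1919 z 0.2346  tx -0.0149 tz 0.0189
-60.6 x -0.2048 z 0.2142  tx -0.0129 tz 0.0204
-66.5 x -0.2155 z 0.1927  tx -0.0107 tz 0.0216
-72.4 x -0.2240 z 0.1701  tx -0.0085 tz 0.0225
-78.3 x -0.2301 z 0.1468  tx -0.0061 tz 0.0233
-84.1 x -0.2338 z 0.1230  tx -0.0037 tz 0.0238
-90.0 x -0.2350 z 0.0990  tx -0.0012 tz 0.0240
```

Call:
step_arm([
  {"tx":0,"ty":0,"tz":0,"turn":0},
  {"tx":-0.01,"ty":0,"tz":-0.007,"turn":0},
  {"tx":-0.015,"ty":0,"tz":-0.01,"turn":0},
  {"tx":-0.018,"ty":0,"tz":-0.011,"turn":0},
])

```text
time: 3.85
position: [0.5939, 0.161, 0.3069]
ee_rot: [[0.431, 0.902, 0.01], [0.902, -0.431, 0.008], [0.011, 0.006, -1.0]]
wrist_force: [3.1, -0.8, -6.7]
width: 0.0109
```

```bash
python3 -c "
from arc import *
rel(cab(.1083,0,.305),64.3)"
```

```text
t 3.85 pos [0.5939 0.161  0.3069] cab [1.111e-01 3.000e-04 3.069e-01] yaw 64.48 F [ 3.1 -0.8 -6.7] w 0.0109 delta [-0.0028  0.0003  0.0019] turn 0.003 q [-0.14  0.39 -0.21  1.64  0.09  1.1   0.75] tilt [ 0.0101  0.0075 -0.9999]
```

Call:
step_arm([
  {"tx":-0.024,"ty":0,"tz":-0.009,"turn":0},
  {"tx":-0.024,"ty":0,"tz":-0.007,"turn":0},
  {"tx":-0.024,"ty":0,"tz":-0.005,"turn":0},
  {"tx":-0.024,"ty":0,"tz":-0.003,"turn":0},
  {"tx":-0.024,"ty":0,"tz":0,"turn":0},
])

```text
time: 4.27
position: [0.5437, 0.059, 0.3349]
ee_rot: [[0.423, 0.906, 0.024], [0.906, -0.423, 0.023], [0.031, 0.013, -0.999]]
wrist_force: [0.1, 3.5, 0.7]
width: 0.0111
```

```bash
python3 -c "
from arc import *
rel(cab(-.0078,0,.334),64.3)"
```

```text
t 4.27 pos [0.5437 0.059  0.3349] cab [-0.0026  0.0013  0.3349] yaw 64.98 F [0.1 3.5 0.7] w 0.0111 delta [-0.0052  0.0012  0.0008] turn 0.012 q [ 0.01  0.24 -0.19  1.79  0.03  1.09  0.95] tilt [ 0.0245  0.0226 -0.9994]
```

Call:
step_arm([
  {"tx":-0.024,"ty":0.001,"tz":0.001,"turn":0.01},
  {"tx":-0.024,"ty":0,"tz":0.004,"turn":0},
  {"tx":-0.023,"ty":0,"tz":0.006,"turn":0},
  {"tx":-0.022,"ty":0,"tz":0.008,"turn":0},
], squeeze=15)

```text
time: 4.6
position: [0.5035, -0.0229, 0.316]
ee_rot: [[0.428, 0.903, 0.031], [0.903, -0.429, 0.03], [0.04, 0.015, -0.999]]
wrist_force: [1.8, 3.2, -3.4]
width: 0.0114
```

```bash
python3 -c "
from arc import *
rel(cab(-.1008,0,.3113),64.3)"
```

```text
t 4.6 pos [ 0.5035 -0.0229  0.316 ] cab [-0.0939  0.002   0.316 ] yaw 64.64 F [ 1.8  3.2 -3.4] w 0.0114 delta [-0.0071  0.0019  0.0045] turn 0.006 q [ 0.14  0.17 -0.14  1.91 -0.01  1.03  1.13] tilt [ 0.0307  0.0302 -0.9991]
```

Call:
step_arm([
  {"tx":-0.022,"ty":0.001,"tz":0.009,"turn":0.005},
  {"tx":-0.021,"ty":0,"tz":0.012,"turn":0},
  {"tx":-0.019,"ty":0,"tz":0.014,"turn":0},
  {"tx":-0.018,"ty":0,"tz":0.016,"turn":0},
], squeeze=15)

```text
time: 4.93
position: [0.4695, -0.0923, 0.2622]
ee_rot: [[0.43, 0.902, 0.035], [0.902, -0.431, 0.037], [0.048, 0.016, -0.999]]
wrist_force: [1.4, 4.3, -3.0]
width: 0.0111
```

```bash
python3 -c "
from arc import *
rel(cab(-.1771,0,.2535),64.3)"
```

```text
t 4.93 pos [ 0.4695 -0.0923  0.2622] cab [-0.1711  0.0025  0.2622] yaw 64.51 F [ 1.4  4.3 -3. ] w 0.0111 delta [-0.0064  0.0024  0.0084] turn 0.004 q [ 0.24  0.19 -0.09  2.03 -0.03  0.9   1.3 ] tilt [ 0.0348  0.0365 -0.9987]
```

Call:
step_arm([
  {"tx":-0.017,"ty":0.001,"tz":0.017,"turn":0},
  {"tx":-0.015,"ty":0,"tz":0.019,"turn":0},
  {"tx":-0.013,"ty":0,"tz":0.02,"turn":0},
  {"tx":-0.012,"ty":0,"tz":0.022,"turn":0},
])

```text
time: 5.27
position: [0.4475, -0.1376, 0.1803]
ee_rot: [[0.428, 0.903, 0.038], [0.902, -0.429, 0.044], [0.056, 0.015, -0.998]]
wrist_force: [5.1, 11.1, -3.8]
width: 0.0115
```

```bash
python3 -c "
from arc import *
rel(cab(-.224,0,.170),64.3)"
```

```text
t 5.27 pos [ 0.4475 -0.1376  0.1803] cab [-0.2215  0.0027  0.1803] yaw 64.62 F [ 5.1 11.1 -3.8] w 0.0115 delta [-0.0031  0.0026  0.0102] turn 0.006 q [ 0.33  0.3  -0.06  2.12 -0.05  0.7   1.44] tilt [ 0.0379  0.0441 -0.9983]
```

Call:
step_arm([
  {"tx":-0.004,"ty":0.001,"tz":0.02,"turn":0},
  {"tx":-0.004,"ty":0,"tz":0.021,"turn":0},
  {"tx":-0.002,"ty":0,"tz":0.022,"turn":0},
  {"tx":0,"ty":0,"tz":0.02,"turn":0},
])

```text
time: 5.6
position: [0.4434, -0.1482, 0.0945]
ee_rot: [[0.433, 0.901, 0.035], [0.9, -0.434, 0.041], [0.053, 0.014, -0.999]]
wrist_force: [-2.0, -0.3, 22.9]
width: 0.0112
```

```bash
python3 -c "
from arc import *
rel(cab(-.237,0,.099),64.3)"
```

```text
t 5.6 pos [ 0.4434 -0.1482  0.0945] cab [-0.2329  0.0018  0.0945] yaw 64.29 F [-2.  -0.3 22.9] w 0.0112 delta [-0.0039  0.0019 -0.0047] turn -0.000 q [ 0.34  0.46 -0.05  2.15 -0.05  0.51  1.46] tilt [ 0.0352  0.0415 -0.9985]
```

Call:
step_arm([
  {"tx":0,"ty":0,"tz":0,"turn":0},
  {"tx":0,"ty":0,"tz":0,"turn":0},
  {"tx":0,"ty":0,"tz":0,"turn":0},
  {"tx":0,"ty":0,"tz":-0.03,"turn":0},
  {"tx":0,"ty":0,"tz":-0.04,"turn":0},
  {"tx":0,"ty":0,"tz":-0.04,"turn":0},
  {"tx":0,"ty":0,"tz":-0.02,"turn":0},
  {"tx":0,"ty":0,"tz":0,"turn":0},
], jaw=0.03)

```text
time: 6.27
position: [0.4378, -0.1534, 0.2303]
ee_rot: [[0.432, 0.901, 0.03], [0.9, -0.433, 0.043], [0.052, 0.008, -0.999]]
wrist_force: [0.6, -0.5, 0.7]
width: 0.0298
```

```bash
python3 look.py e side scene wrist;python3 -c "
from arc import *
rel([.5404,-.3688,.22],154.3)"
```

```text
side 55.55725911443634 259.24207311288444 195.50527475562697 [-0.0846  0.      0.      0.      0.    ] [ 2.103 -0.522  0.287] [-0.481  0.215  0.962]
scene 51.13337704015129 255.35226791787952 193.40934900489768 [-0.1313  0.      0.      0.      0.    ] [ 2.142  1.258 -0.479] [-0.227 -0.28   1.462]
wrist 64.16767957710822 258.3461117643681 190.91966332135434 [-0.0633  0.      0.      0.      0.    ] [-2.452 -1.529 -0.305] [-0.063 -0.456  0.185]
6.2667 [ 0.4378 -0.1534  0.2303] [[0.432, 0.901, 0.03], [0.9, -0.433, 0.043], [0.052, 0.008, -0.999]] [ 0.63 -0.54  0.67] 0.029817662569427954
t 6.42 pos [ 0.4355 -0.1523  0.2256] cab [-0.24    0.0071  0.2256] yaw 64.35 F [-0.1 -0.4 -0.5] w 0.0295 delta [-0.1498  0.1882 -0.0019] turn -1.570 q [ 0.36  0.22 -0.05  2.09 -0.05  0.83  1.47] tilt [ 0.0231  0.0458 -0.9987]
```

View pics/e_side.png

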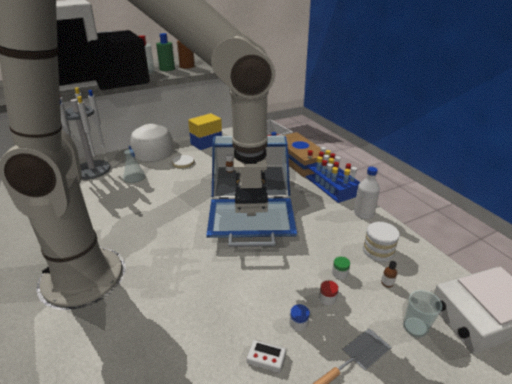

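View pics/e_scene.png

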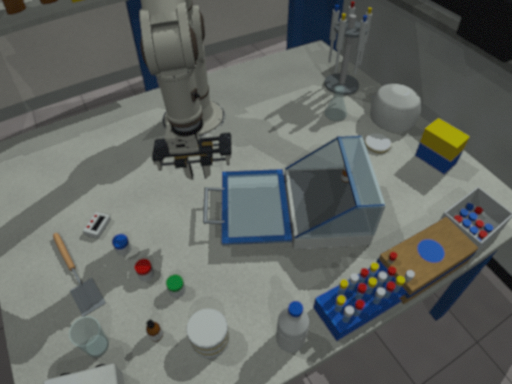

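View pics/e_wrist.png

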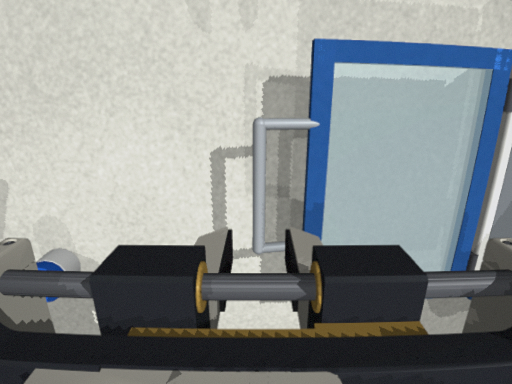

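Call:
step_arm([
  {"tx":-0.02,"ty":0.02,"tz":0,"turn":-0.12},
  {"tx":-0.02,"ty":0.02,"tz":0,"turn":-0.12},
  {"tx":-0.02,"ty":0.02,"tz":0,"turn":-0.12},
  {"tx":-0.02,"ty":0.02,"tz":0,"turn":-0.12},
  {"tx":0,"ty":0.02,"tz":0,"turn":-0.12},
  {"tx":0,"ty":0.02,"tz":0,"turn":-0.12},
  {"tx":0,"ty":0.02,"tz":0,"turn":-0.12},
  {"tx":0,"ty":0.02,"tz":0,"turn":-0.12},
], jaw=0.08)

```text
time: 7.08
position: [0.5605, -0.2337, 0.2073]
ee_rot: [[-0.516, 0.857, -0.004], [0.855, 0.515, 0.056], [0.05, 0.025, -0.998]]
wrist_force: [0.6, -0.2, -0.4]
width: 0.0778
```

```bash
python3 -c "
from arc import *
rel([.5404,-.3688,.22],154.3)"
```

```text
t 7.08 pos [ 0.5605 -0.2337  0.2073] cab [-0.259  -0.1408  0.2073] yaw 121.11 F [ 0.6 -0.2 -0.4] w 0.0778 delta [-0.1045 -0.0866 -0.0202] turn -0.579 q [ 0.52  0.5  -0.19  1.72  0.05  0.95  2.43] tilt [-0.0041  0.056  -0.9984]
```

Call:
step_arm([
  {"tx":0,"ty":0,"tz":0,"turn":0.12},
  {"tx":0,"ty":0,"tz":0,"turn":0.12},
  {"tx":0,"ty":0,"tz":0,"turn":0.12},
  {"tx":0,"ty":0,"tz":0,"turn":0.12},
  {"tx":0,"ty":0,"tz":0,"turn":0.12},
  {"tx":0,"ty":0,"tz":0,"turn":0.12},
  {"tx":0,"ty":0,"tz":0,"turn":0.12},
  {"tx":0,"ty":0,"tz":0,"turn":0.12},
])

```text
time: 7.75
position: [0.5562, -0.2245, 0.1861]
ee_rot: [[0.424, 0.905, -0.032], [0.904, -0.421, 0.073], [0.053, -0.06, -0.997]]
wrist_force: [0.4, -0.2, 0.1]
width: 0.0798
```

Call:
step_arm([
  {"tx":0,"ty":0,"tz":0,"turn":0.12},
  {"tx":0,"ty":0,"tz":0,"turn":0.12},
  {"tx":0,"ty":0,"tz":0,"turn":0.12},
  {"tx":0,"ty":0,"tz":0,"turn":0.12},
  {"tx":0,"ty":0,"tz":0,"turn":0.12},
  {"tx":0,"ty":0,"tz":0,"turn":0.12},
  {"tx":0,"ty":0,"tz":0,"turn":0.12},
  {"tx":0,"ty":0,"tz":0,"turn":0.12},
])

```text
time: 8.42
position: [0.5452, -0.2189, 0.1661]
ee_rot: [[0.989, 0.132, -0.064], [0.137, -0.987, 0.083], [-0.053, -0.091, -0.994]]
wrist_force: [0.0, 0.3, -0.3]
width: 0.0796
```

```bash
python3 -c "
from arc import *
rel([.5404,-.3688,.22],-25.7)"
```

```text
t 8.42 pos [ 0.5452 -0.2189  0.1661] cab [-0.2524 -0.1206  0.1661] yaw 7.89 F [ 0.   0.3 -0.3] w 0.0796 delta [-0.0282  0.1424 -0.0657] turn 0.586 q [ 0.17  0.56  0.25  1.76 -0.23  0.94  0.68] tilt [-0.0644  0.083  -0.9945]
```

Call:
step_arm([
  {"tx":0,"ty":0,"tz":0,"turn":0},
  {"tx":0,"ty":0,"tz":0,"turn":0},
  {"tx":0,"ty":0,"tz":0,"turn":0},
])

```text
time: 8.67
position: [0.5421, -0.2169, 0.1605]
ee_rot: [[0.988, 0.134, -0.075], [0.14, -0.986, 0.085], [-0.062, -0.094, -0.994]]
wrist_force: [-0.3, 0.5, -0.9]
width: 0.0801
```

```bash
python3 -c "
from arc import *
rel([.5404,-.3688,.22],-25.7)"
```

```text
t 8.67 pos [ 0.5421 -0.2169  0.1605] cab [-0.252  -0.1169  0.1605] yaw 8.08 F [-0.3  0.5 -0.9] w 0.0801 delta [-0.0267  0.144  -0.0719] turn 0.590 q [ 0.17  0.57  0.25  1.77 -0.23  0.94  0.68] tilt [-0.0746  0.0848 -0.9936]
```

Call:
step_arm([
  {"tx":0,"ty":0,"tz":0,"turn":0},
  {"tx":0,"ty":0,"tz":0,"turn":0},
  {"tx":0,"ty":0,"tz":0,"turn":0},
])

```text
time: 8.92
position: [0.5411, -0.2166, 0.1589]
ee_rot: [[0.987, 0.14, -0.077], [0.146, -0.985, 0.086], [-0.064, -0.096, -0.993]]
wrist_force: [0.1, 0.3, 0.1]
width: 0.0801
```

```bash
python3 -c "
from arc import *
rel([.5404,-.3688,.22],-25.7)"
```

```text
t 8.92 pos [ 0.5411 -0.2166  0.1589] cab [-0.252  -0.1159  0.1589] yaw 8.44 F [0.1 0.3 0.1] w 0.0801 delta [-0.0269  0.144  -0.0738] turn 0.596 q [ 0.17  0.57  0.25  1.77 -0.23  0.94  0.68] tilt [-0.0774  0.0859 -0.9933]
```

Call:
step_arm([
  {"tx":-0.005,"ty":0.036,"tz":0,"turn":0},
  {"tx":-0.005,"ty":0.036,"tz":0,"turn":0},
  {"tx":-0.005,"ty":0.036,"tz":0,"turn":0},
  {"tx":-0.005,"ty":0.03,"tz":0,"turn":0},
])

```text
time: 9.25
position: [0.546, -0.3481, 0.1469]
ee_rot: [[0.984, 0.161, -0.075], [0.167, -0.982, 0.093], [-0.059, -0.104, -0.993]]
wrist_force: [-0.1, -0.8, -0.3]
width: 0.0802
```

```bash
python3 -c "
from arc import *
rel([.5404,-.3688,.22],-25.7)"
```

```text
t 9.25 pos [ 0.546  -0.3481  0.1469] cab [-0.3684 -0.1774  0.1469] yaw 9.65 F [-0.1 -0.8 -0.3] w 0.0802 delta [-0.0133  0.0118 -0.0741] turn 0.617 q [ 0.37  0.69  0.26  1.59 -0.24  1.01  0.88] tilt [-0.0753  0.0928 -0.9928]
```

Call:
step_arm([
  {"tx":0,"ty":0,"tz":0,"turn":0.04},
  {"tx":0,"ty":0,"tz":0,"turn":0.04},
  {"tx":0,"ty":0,"tz":0,"turn":0.04},
  {"tx":0,"ty":0,"tz":0,"turn":0.04},
])

```text
time: 9.58
position: [0.5417, -0.3624, 0.1468]
ee_rot: [[0.997, -0.015, -0.074], [-0.009, -0.996, 0.086], [-0.075, -0.085, -0.994]]
wrist_force: [0.1, 0.1, -0.7]
width: 0.0801
```

```bash
python3 -c "
from arc import *
rel([.5404,-.3688,.22],-25.7)"
```

```text
t 9.58 pos [ 0.5417 -0.3624  0.1468] cab [-0.3832 -0.1797  0.1468] yaw -0.49 F [ 0.1  0.1 -0.7] w 0.0801 delta [-0.0068  0.0002 -0.0732] turn 0.440 q [ 0.35  0.7   0.31  1.58 -0.26  1.01  0.75] tilt [-0.0739  0.0856 -0.9936]
```

Call:
step_arm([
  {"tx":0,"ty":0,"tz":0,"turn":-0.12},
  {"tx":0,"ty":0,"tz":0,"turn":-0.12},
  {"tx":0,"ty":0,"tz":0,"turn":-0.12},
  {"tx":0,"ty":0,"tz":0,"turn":-0.12},
])

```text
time: 9.92
position: [0.5414, -0.3639, 0.147]
ee_rot: [[0.885, 0.459, -0.074], [0.465, -0.882, 0.084], [-0.026, -0.109, -0.994]]
wrist_force: [-0.6, 0.4, 0.0]
width: 0.08
```

```bash
python3 -c "
from arc import *
rel([.5404,-.3688,.22],-25.7)"
```

```text
t 9.92 pos [ 0.5414 -0.3639  0.147 ] cab [-0.3847 -0.18    0.147 ] yaw 27.69 F [-0.6  0.4  0. ] w 0.08 delta [-0.005  -0.0041 -0.0729] turn 0.932 q [ 0.44  0.69  0.19  1.58 -0.18  1.    1.17] tilt [-0.0735  0.0842 -0.9937]
```

Call:
step_arm([
  {"tx":0,"ty":0,"tz":0,"turn":0.06},
  {"tx":0,"ty":0,"tz":0,"turn":0.06},
  {"tx":0,"ty":0,"tz":0,"turn":0.06},
  {"tx":0,"ty":0,"tz":0,"turn":0.06},
  {"tx":0,"ty":0,"tz":0,"turn":0.06},
  {"tx":0,"ty":0,"tz":0,"turn":0.06},
  {"tx":0,"ty":0,"tz":0,"turn":0.06},
  {"tx":0,"ty":0,"tz":0,"turn":0.06},
])

```text
time: 10.58
position: [0.5409, -0.3665, 0.1488]
ee_rot: [[0.998, -0.009, -0.069], [-0.003, -0.996, 0.084], [-0.069, -0.084, -0.994]]
wrist_force: [-0.4, 0.3, -0.1]
width: 0.0798
```

```bash
python3 -c "
from arc import *
rel([.5404,-.3688,.22],-25.7)"
```

```text
t 10.58 pos [ 0.5409 -0.3665  0.1488] cab [-0.3873 -0.1807  0.1488] yaw -0.2 F [-0.4  0.3 -0.1] w 0.0798 delta [-0.0054 -0.0037 -0.0709] turn 0.445 q [ 0.36  0.7   0.3   1.58 -0.26  1.01  0.76] tilt [-0.0688  0.0844 -0.9941]
```

Call:
step_arm([
  {"tx":0,"ty":0,"tz":-0.035,"turn":0.06},
  {"tx":0,"ty":0,"tz":-0.035,"turn":0.06},
  {"tx":0,"ty":0,"tz":-0.035,"turn":0.06},
  {"tx":0,"ty":0,"tz":-0.035,"turn":0.06},
  {"tx":0,"ty":0,"tz":0,"turn":0.06},
  {"tx":0,"ty":0,"tz":0,"turn":0.06},
])

```text
time: 11.08
position: [0.5494, -0.3786, 0.2926]
ee_rot: [[0.925, -0.373, -0.072], [-0.367, -0.926, 0.088], [-0.1, -0.055, -0.994]]
wrist_force: [-0.0, -0.3, -0.0]
width: 0.0802
```

```bash
python3 -c "
from arc import *
rel([.5404,-.3688,.22],-25.7)"
```

```text
t 11.08 pos [ 0.5494 -0.3786  0.2926] cab [-0.3944 -0.1936  0.2926] yaw -21.65 F [-0.  -0.3 -0. ] w 0.0802 delta [-0.0047 -0.0017  0.0736] turn 0.071 q [ 0.3   0.59  0.43  1.43 -0.27  1.29  0.39] tilt [-0.0722  0.0878 -0.9935]
```

Call:
step_arm([
  {"tx":0,"ty":0,"tz":0.02,"turn":0.02},
  {"tx":0,"ty":0,"tz":0.02,"turn":0.02},
  {"tx":0,"ty":0,"tz":0.02,"turn":0.02},
  {"tx":0,"ty":0,"tz":0.02,"turn":0.02},
  {"tx":0,"ty":0,"tz":0.02,"turn":0},
])

```text
time: 11.5
position: [0.5475, -0.375, 0.2014]
ee_rot: [[0.892, -0.449, -0.053], [-0.445, -0.892, 0.077], [-0.081, -0.045, -0.996]]
wrist_force: [0.3, -0.0, -0.6]
width: 0.0804
```

```bash
python3 -c "
from arc import *
rel([.5404,-.3688,.22],-25.7)"
```

```text
t 11.5 pos [ 0.5475 -0.375   0.2014] cab [-0.392  -0.1903  0.2014] yaw -26.51 F [ 0.3 -0.  -0.6] w 0.0804 delta [-0.0106 -0.0032 -0.0176] turn -0.014 q [ 0.29  0.66  0.42  1.54 -0.32  1.1   0.34] tilt [-0.0527  0.0765 -0.9957]
```

Call:
step_arm([
  {"tx":0,"ty":0,"tz":-0.04,"turn":0},
  {"tx":0,"ty":0,"tz":-0.04,"turn":0},
  {"tx":0,"ty":0,"tz":-0.02,"turn":0},
  {"tx":0,"ty":0,"tz":0.01,"turn":0},
  {"tx":0,"ty":0,"tz":0.02,"turn":0},
  {"tx":0,"ty":0,"tz":0.02,"turn":0},
  {"tx":0,"ty":0,"tz":0.02,"turn":0},
  {"tx":0,"ty":0,"tz":0.02,"turn":0},
])

```text
time: 12.17
position: [0.5465, -0.3759, 0.2076]
ee_rot: [[0.894, -0.445, -0.056], [-0.44, -0.895, 0.078], [-0.085, -0.045, -0.995]]
wrist_force: [0.8, -0.2, -0.4]
width: 0.0798
```

Call:
step_arm([
  {"tx":0,"ty":0,"tz":-0.04,"turn":0},
  {"tx":0,"ty":0,"tz":-0.04,"turn":0},
  {"tx":0,"ty":0,"tz":-0.02,"turn":0},
  {"tx":0,"ty":0,"tz":0.01,"turn":0},
  {"tx":0,"ty":0,"tz":0.02,"turn":0},
  {"tx":0,"ty":0,"tz":0.02,"turn":0},
  {"tx":0,"ty":0,"tz":0.02,"turn":0},
  {"tx":0,"ty":0,"tz":0.02,"turn":0},
])

```text
time: 12.83
position: [0.5447, -0.3758, 0.2108]
ee_rot: [[0.896, -0.44, -0.06], [-0.435, -0.897, 0.082], [-0.09, -0.047, -0.995]]
wrist_force: [0.8, -0.3, -0.2]
width: 0.0799
```

```bash
python3 -c "
from arc import *
rel([.5404,-.3688,.22],-25.7)"
```

```text
t 12.83 pos [ 0.5447 -0.3758  0.2108] cab [-0.394  -0.1882  0.2108] yaw -25.91 F [ 0.8 -0.3 -0.2] w 0.0799 delta [-0.0077 -0.0049 -0.0083] turn -0.004 q [ 0.29  0.65  0.43  1.53 -0.31  1.13  0.35] tilt [-0.0605  0.0817 -0.9948]
```

```bash
cat >> go.py <<'E'
def gp(P,yawdeg=None):
    o=manip.get_obs();R=np.array(o['ee_rot']);G=np.array(o['position'])+.047*R[:,2];d=R.T@(np.array(P)-G)
    y=np.degrees(np.arctan2(R[1,0],R[0,0])); c=G-O
    print('t',round(o['time'],2),'G',np.round(G,4),'Gcab',np.round([c@xh,c@yh,c[2]],4),'yaw',round(y,2),'F',np.round(o['wrist_force'],1),'w',round(o['width'],4),'delta',np.round(d,4),'' if yawdeg is None else 'turn %.3f'%(-np.radians((yawdeg-y+180)%360-180)),'q',np.round(o['qpos'],2),'tilt',R[:2,2].round(4),'tiltcab',np.round([R[:,2]@xh,R[:,2]@yh],4))
E
python3 -c "
from go import *
gp([.5404,-.3688,.03],-25.7)"
```

```text
t 12.83 G [ 0.5419 -0.372   0.1641] Gcab [-0.3918 -0.184   0.1641] yaw -25.91 F [ 0.8 -0.3 -0.2] w 0.0799 delta [0.0094 0.0041 0.1337] turn -0.004 q [ 0.29  0.65  0.43  1.53 -0.31  1.13  0.35] tilt [-0.0605  0.0817] tiltcab [0.0474 0.0899]
```

Call:
step_arm([
  {"tx":0.004,"ty":0.002,"tz":0.015,"turn":0},
  {"tx":0.004,"ty":0.002,"tz":0.015,"turn":0},
  {"tx":0.001,"ty":0,"tz":0.015,"turn":0},
  {"tx":0,"ty":0,"tz":0.015,"turn":0},
  {"tx":0,"ty":0,"tz":0.01,"turn":0},
  {"tx":0,"ty":0,"tz":0,"turn":0},
])

```text
time: 13.33
position: [0.5431, -0.375, 0.1279]
ee_rot: [[0.896, -0.438, -0.067], [-0.433, -0.897, 0.087], [-0.098, -0.049, -0.994]]
wrist_force: [-1.0, -0.4, 0.3]
width: 0.0802
```

```bash
python3 -c "
from go import *
gp([.5404,-.3688,.03],-25.7)"; python3 look.py f side scene wrist
python3 - <<'E'
from h import *
D=load('f','side');S=load('f','scene')
a=cv2.resize(D[1][210:350,260:400],None,fx=2.8,fy=2.8,interpolation=cv2.INTER_CUBIC);b=cv2.resize(S[1][190:330,70:210],None,fx=2.8,fy=2.8,interpolation=cv2.INTER_CUBIC)
cv2.imwrite('pics/f_c.png',np.hstack([a,b]))
E
```

```text
t 13.33 G [ 0.5399 -0.3709  0.0812] Gcab [-0.3916 -0.1817  0.0812] yaw -25.76 F [-1.  -0.4  0.3] w 0.0802 delta [0.0045 0.0004 0.051 ] turn -0.001 q [ 0.32  0.75  0.39  1.57 -0.35  1.    0.38] tilt [-0.0668  0.0872] tiltcab [0.0496 0.098 ]
side 55.55725911443634 259.24207311288444 195.50527475562697 [-0.0846  0.      0.      0.      0.    ] [ 2.103 -0.522  0.287] [-0.481  0.215  0.962]
scene 51.13337704015129 255.35226791787952 193.40934900489768 [-0.1313  0.      0.      0.      0.    ] [ 2.142  1.258 -0.479] [-0.227 -0.28   1.462]
wrist 64.16767957710822 258.3461117643681 190.91966332135434 [-0.0633  0.      0.      0.      0.    ] [-2.836  0.631  0.218] [-0.639 -0.097  0.271]
13.3333 [ 0.5431 -0.375   0.1279] [[0.896, -0.438, -0.067], [-0.433, -0.897, 0.087], [-0.098, -0.049, -0.994]] [-0.96 -0.36  0.34] 0.08016561290743282
```

View pics/f_c.png

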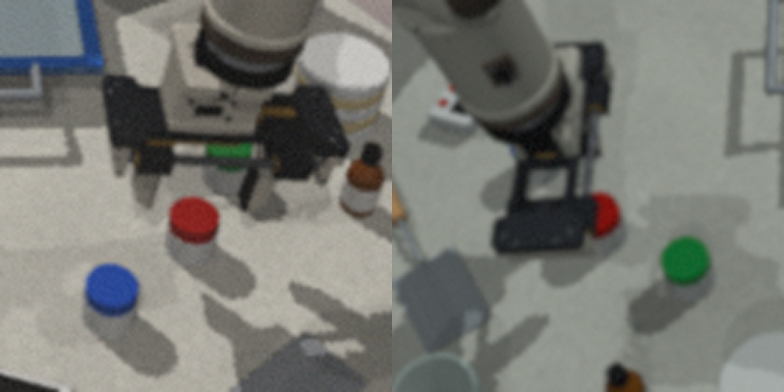

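View pics/f_wrist.png

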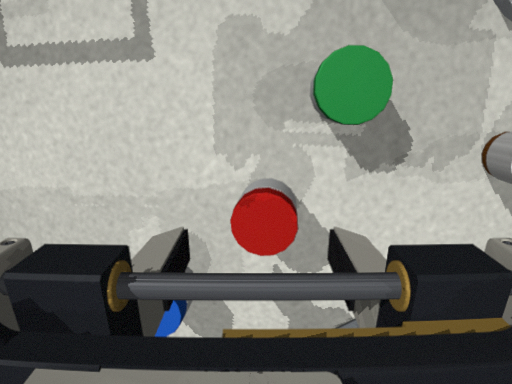

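Call:
step_arm([
  {"tx":0,"ty":0,"tz":-0.015,"turn":0},
  {"tx":-0.02,"ty":-0.02,"tz":0,"turn":0},
  {"tx":-0.02,"ty":-0.02,"tz":0,"turn":0},
  {"tx":-0.02,"ty":-0.02,"tz":0,"turn":0},
  {"tx":-0.02,"ty":-0.012,"tz":0,"turn":0},
  {"tx":0,"ty":0,"tz":0,"turn":0},
], jaw=0.09)

```text
time: 13.98
position: [0.5076, -0.2808, 0.1648]
ee_rot: [[0.896, -0.441, -0.05], [-0.437, -0.896, 0.076], [-0.078, -0.046, -0.996]]
wrist_force: [-0.6, 0.9, 0.2]
width: 0.0899
```

```bash
python3 -c "
from go import *
gp(cab(-.315,-.1,.019),-25.7)"
```

```text
t 13.98 G [ 0.5052 -0.2772  0.118 ] Gcab [-0.3223 -0.1098  0.118 ] yaw -26.0 F [-0.6  0.9  0.2] w 0.0899 delta [-0.0021 -0.0026  0.0997] turn -0.005 q [ 0.17  0.57  0.41  1.79 -0.32  0.93  0.29] tilt [-0.0501  0.076 ] tiltcab [0.0467 0.0781]
```

Call:
step_arm([
  {"tx":0,"ty":0,"tz":0.025,"turn":0},
  {"tx":0,"ty":0,"tz":0.025,"turn":0},
  {"tx":0,"ty":0,"tz":0.02,"turn":0},
  {"tx":0,"ty":0,"tz":0.008,"turn":0},
  {"tx":0,"ty":0,"tz":0,"turn":0},
])

```text
time: 14.4
position: [0.512, -0.2781, 0.0945]
ee_rot: [[0.899, -0.438, -0.03], [-0.435, -0.898, 0.068], [-0.057, -0.048, -0.997]]
wrist_force: [-0.3, 0.4, 0.1]
width: 0.0903
```

```bash
python3 -c "
from go import *
gp(cab(-.315,-.1,.019),-25.7)"
```

```text
t 14.4 G [ 0.5106 -0.275   0.0476] Gcab [-0.3179 -0.1137  0.0476] yaw -25.84 F [-0.3  0.4  0.1] w 0.0903 delta [-0.012  -0.0015  0.0295] turn -0.002 q [ 0.2   0.66  0.36  1.83 -0.38  0.78  0.33] tilt [-0.0303  0.0678] tiltcab [0.0479 0.0567]
```

Tilt along the jaws is down to 0.057 already. I'll touch both fingertips gently on the bench, so that the lower finger levels the tool.

Call:
step_arm([
  {"tx":0,"ty":0,"tz":0.015,"turn":0},
  {"tx":0,"ty":0,"tz":0.01,"turn":0},
  {"tx":0,"ty":0,"tz":0.003,"turn":0},
  {"tx":0,"ty":0,"tz":0.003,"turn":0},
  {"tx":0,"ty":0,"tz":0.002,"turn":0},
  {"tx":0,"ty":0,"tz":0.002,"turn":0},
])

```text
time: 14.9
position: [0.5148, -0.2802, 0.068]
ee_rot: [[0.898, -0.439, -0.022], [-0.437, -0.897, 0.066], [-0.049, -0.05, -0.998]]
wrist_force: [-4.8, 2.8, 12.9]
width: 0.0898
```

```bash
python3 -c "
from go import *
gp(cab(-.315,-.1,.019),-25.7)"
```

```text
t 14.9 G [ 0.5137 -0.2771  0.0211] Gcab [-0.3185 -0.1175  0.0211] yaw -25.93 F [-4.8  2.8 12.9] w 0.0898 delta [-0.0174 -0.0033  0.0031] turn -0.004 q [ 0.22  0.71  0.34  1.83 -0.4   0.73  0.35] tilt [-0.0223  0.0661] tiltcab [0.0499 0.0488]
```

Call:
step_arm([
  {"tx":-0.004,"ty":-0.003,"tz":0.003,"turn":0},
  {"tx":-0.004,"ty":-0.003,"tz":0.003,"turn":0},
  {"tx":-0.004,"ty":-0.003,"tz":0.003,"turn":0},
  {"tx":-0.004,"ty":-0.003,"tz":0.003,"turn":0},
])

```text
time: 15.23
position: [0.5128, -0.2733, 0.0669]
ee_rot: [[0.896, -0.444, -0.001], [-0.444, -0.895, 0.048], [-0.022, -0.043, -0.999]]
wrist_force: [0.3, -4.7, 7.6]
width: 0.0901
```

```bash
python3 -c "
from go import *
gp(cab(-.315,-.1,.019),-25.7)"
```

```text
t 15.23 G [ 0.5127 -0.271   0.02  ] Gcab [-0.3134 -0.1139  0.02  ] yaw -26.35 F [ 0.3 -4.7  7.6] w 0.0901 delta [-0.0139  0.0018  0.0012] turn -0.011 q [ 0.21  0.69  0.34  1.86 -0.41  0.69  0.34] tilt [-0.0011  0.0483] tiltcab [0.043 0.022]
```

Works: tilt along the jaws fell from 0.049 to 0.022, with under 10 N. A few more, favouring the other axis.

Call:
step_arm([
  {"tx":-0.003,"ty":-0.005,"tz":0.003,"turn":-0.003},
  {"tx":-0.003,"ty":-0.005,"tz":0.003,"turn":-0.003},
  {"tx":-0.002,"ty":-0.006,"tz":0.003,"turn":-0.003},
  {"tx":-0.002,"ty":-0.006,"tz":0.003,"turn":0},
])

```text
time: 15.57
position: [0.5157, -0.2661, 0.0657]
ee_rot: [[0.894, -0.448, 0.015], [-0.448, -0.894, 0.024], [0.002, -0.028, -1.0]]
wrist_force: [-7.4, -9.1, 19.2]
width: 0.09
```

```bash
python3 -c "
from go import *
gp(cab(-.315,-.1,.019),-25.7)"
```

```text
t 15.57 G [ 0.5164 -0.265   0.0188] Gcab [-0.3064 -0.1146  0.0188] yaw -26.62 F [-7.4 -9.1 19.2] w 0.09 delta [-0.0145  0.0088 -0.0005] turn -0.016 q [ 0.18  0.68  0.35  1.88 -0.41  0.65  0.32] tilt [0.0148 0.0244] tiltcab [ 0.0284 -0.0027]
```

Call:
step_arm([
  {"tx":0,"ty":-0.006,"tz":0.002,"turn":-0.003},
  {"tx":0,"ty":-0.006,"tz":0.002,"turn":-0.003},
  {"tx":0,"ty":-0.006,"tz":0.002,"turn":-0.003},
])

```text
time: 15.82
position: [0.5211, -0.2605, 0.0661]
ee_rot: [[0.895, -0.445, 0.016], [-0.446, -0.895, 0.012], [0.009, -0.018, -1.0]]
wrist_force: [-6.1, -5.3, 12.8]
width: 0.0899
```

```bash
python3 -c "
from go import *
gp(cab(-.315,-.1,.019),-25.7)"
```

```text
t 15.82 G [ 0.5219 -0.26    0.0191] Gcab [-0.2995 -0.1174  0.0191] yaw -26.46 F [-6.1 -5.3 12.8] w 0.0899 delta [-0.0172  0.0157 -0.0003] turn -0.013 q [ 0.16  0.68  0.35  1.88 -0.41  0.64  0.3 ] tilt [0.0162 0.0125] tiltcab [ 0.0183 -0.0092]
```

Call:
step_arm([
  {"tx":0,"ty":0,"tz":-0.02,"turn":0},
  {"tx":0,"ty":0,"tz":-0.03,"turn":0},
  {"tx":0,"ty":0,"tz":-0.02,"turn":0},
  {"tx":0.015,"ty":0.02,"tz":0,"turn":-0.005},
  {"tx":0.015,"ty":0.02,"tz":0,"turn":-0.005},
  {"tx":0.015,"ty":0.02,"tz":0,"turn":0},
  {"tx":0.015,"ty":0.02,"tz":0,"turn":0},
  {"tx":0,"ty":0,"tz":0,"turn":0},
])

```text
time: 16.48
position: [0.5412, -0.3603, 0.1431]
ee_rot: [[0.903, -0.43, 0.019], [-0.43, -0.903, 0.014], [0.011, -0.02, -1.0]]
wrist_force: [-0.1, -1.2, 0.1]
width: 0.09
```

```bash
python3 -c "
from go import *
gp([.5404,-.3688,.03],-25.7)"
```

```text
t 16.48 G [ 0.542  -0.3596  0.0961] Gcab [-0.3806 -0.1787  0.0961] yaw -25.49 F [-0.1 -1.2  0.1] w 0.09 delta [0.0017 0.0103 0.0659] turn 0.004 q [ 0.27  0.66  0.41  1.69 -0.36  0.86  0.39] tilt [0.0186 0.0136] tiltcab [ 0.0204 -0.0109]
```

Call:
step_arm([
  {"tx":0.001,"ty":0.008,"tz":0.005,"turn":0},
  {"tx":0,"ty":0.002,"tz":0.015,"turn":0},
  {"tx":0,"ty":0,"tz":0.015,"turn":0},
  {"tx":0,"ty":0,"tz":0.012,"turn":0},
  {"tx":0,"ty":0,"tz":0.006,"turn":0},
  {"tx":0,"ty":0,"tz":0,"turn":0},
], jaw=0.075)

```text
time: 16.98
position: [0.5373, -0.3676, 0.0845]
ee_rot: [[0.903, -0.43, 0.017], [-0.43, -0.902, 0.017], [0.008, -0.022, -1.0]]
wrist_force: [-0.0, 0.6, 0.1]
width: 0.0752
```

```bash
python3 -c "
from go import *
gp([.5404,-.3688,.03],-25.7)"; python3 look.py g wrist;  python3 - <<'E'
from h import *
W=load('g','wrist')
m=cv2.inRange(cv2.cvtColor(W[1],cv2.COLOR_BGR2HSV),(0,150,90),(6,255,255)); n,_,st,c=cv2.connectedComponentsWithStats(m); i=1+st[1:,4].argmax(); print(st[i],c[i],onz(W[0],c[i],.044))
F=load('f','wrist')
m=cv2.inRange(cv2.cvtColor(F[1],cv2.COLOR_BGR2HSV),(0,150,90),(6,255,255)); n,_,st,c2=cv2.connectedComponentsWithStats(m); i=1+st[1:,4].argmax(); print(st[i],c2[i],onz(F[0],c2[i],.044),onz(F[0],c2[i],.034),tri((F[0],c2[i]),(W[0],c[1+0]) ) if 0 else '')
E
```

```text
t 16.98 G [ 0.5381 -0.3669  0.0376] Gcab [-0.3888 -0.1783  0.0376] yaw -25.5 F [-0.   0.6  0.1] w 0.0752 delta [0.0029 0.0009 0.0076] turn 0.004 q [ 0.31  0.74  0.37  1.7  -0.4   0.77  0.43] tilt [0.0173 0.0167] tiltcab [ 0.0225 -0.0083]
wrist 64.16767957710822 258.3461117643681 190.91966332135434 [-0.0633  0.      0.      0.      0.    ] [-2.791  0.634  0.077] [-0.644 -0.068  0.159]
16.9833 [ 0.5373 -0.3676  0.0845] [[0.903, -0.43, 0.017], [-0.43, -0.902, 0.017], [0.008, -0.022, -1.0]] [-0.01  0.61  0.12] 0.07518632689835611
[ 224  215   86   58 3957] [265.60171847 247.94970938] [ 0.5463745  -0.35850275  0.044     ]
[ 231  188   67   67 3456] [263.75636574 221.95052083] [ 0.54422416 -0.36549924  0.044     ] [ 0.54190992 -0.36854219  0.034     ]
```

View pics/g_wrist.png

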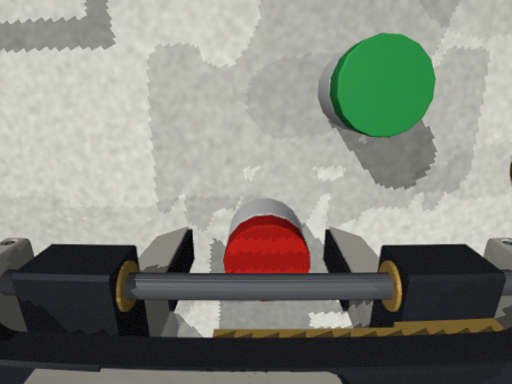

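Call:
step_arm([
  {"tx":0.004,"ty":-0.001,"tz":0.006,"turn":0},
  {"tx":0,"ty":0,"tz":0.002,"turn":0},
  {"tx":0,"ty":0,"tz":0,"turn":0},
  {"tx":0,"ty":0,"tz":0,"turn":0},
  {"tx":0,"ty":0,"tz":0,"turn":0},
  {"tx":0,"ty":0,"tz":0,"turn":0},
  {"tx":0,"ty":0,"tz":0,"turn":0},
], jaw=0.0, squeeze=12)

```text
time: 17.62
position: [0.5437, -0.3672, 0.0778]
ee_rot: [[0.904, -0.428, 0.019], [-0.428, -0.904, 0.016], [0.011, -0.023, -1.0]]
wrist_force: [0.0, 0.8, -0.7]
width: 0.0436
```

```bash
python3 -c "
from go import *
gp([.5404,-.3688,.03],-25.7)"
```

```text
t 17.62 G [ 0.5446 -0.3664  0.0308] Gcab [-0.3856 -0.184   0.0308] yaw -25.35 F [ 0.   0.8 -0.7] w 0.0436 delta [-0.0028  0.004   0.0007] turn 0.006 q [ 0.31  0.76  0.37  1.68 -0.4   0.76  0.43] tilt [0.0195 0.0164] tiltcab [ 0.0232 -0.0105]
```

Call:
step_arm([
  {"tx":0,"ty":0,"tz":-0.01,"turn":0},
  {"tx":0,"ty":0,"tz":-0.02,"turn":0},
  {"tx":0,"ty":0,"tz":-0.03,"turn":0},
  {"tx":0,"ty":0,"tz":-0.03,"turn":0},
  {"tx":0,"ty":0,"tz":-0.03,"turn":0},
  {"tx":-0.01,"ty":-0.02,"tz":0,"turn":0.006},
  {"tx":-0.01,"ty":-0.025,"tz":0,"turn":0},
  {"tx":-0.01,"ty":-0.025,"tz":0,"turn":0},
])

```text
time: 18.28
position: [0.5409, -0.3013, 0.2105]
ee_rot: [[0.895, -0.446, 0.021], [-0.447, -0.895, 0.009], [0.015, -0.018, -1.0]]
wrist_force: [0.7, 0.0, -0.4]
width: 0.0437
```

```bash
python3 -c "
from go import *
gp(cab(.085,0,.15),-25.7)"
```

```text
t 18.28 G [ 0.5419 -0.3008  0.1635] Gcab [-0.3276 -0.1531  0.1635] yaw -26.53 F [ 0.7  0.  -0.4] w 0.0437 delta [-0.1593 -0.4101  0.0184] turn -0.014 q [ 0.14  0.53  0.45  1.74 -0.3   0.93  0.25] tilt [0.0213 0.0093] tiltcab [ 0.0176 -0.0152]
```

Call:
step_arm([
  {"tx":-0.013,"ty":-0.033,"tz":0,"turn":-0.006},
  {"tx":-0.013,"ty":-0.033,"tz":0,"turn":-0.006},
  {"tx":-0.013,"ty":-0.033,"tz":0,"turn":0},
  {"tx":-0.013,"ty":-0.033,"tz":0,"turn":0},
  {"tx":-0.013,"ty":-0.033,"tz":0,"turn":0},
  {"tx":-0.013,"ty":-0.033,"tz":0,"turn":0},
])

```text
time: 18.78
position: [0.5575, -0.0864, 0.2205]
ee_rot: [[0.895, -0.445, 0.031], [-0.445, -0.895, 0.005], [0.025, -0.019, -1.0]]
wrist_force: [1.2, 0.3, -0.8]
width: 0.0436
```

```bash
python3 -c "
from go import *
gp(cab(.085,0,.15),-25.7)"
```

```text
t 18.78 G [ 0.5589 -0.0862  0.1735] Gcab [-0.1268 -0.0754  0.1735] yaw -26.46 F [ 1.2  0.3 -0.8] w 0.0436 delta [-0.0788 -0.2104  0.0255] turn -0.013 q [-0.24  0.41  0.43  1.88 -0.23  0.87 -0.15] tilt [0.0309 0.0055] tiltcab [ 0.0183 -0.0255]
```

Call:
step_arm([
  {"tx":-0.016,"ty":-0.033,"tz":0,"turn":-0.006},
  {"tx":-0.016,"ty":-0.033,"tz":0,"turn":-0.006},
  {"tx":-0.016,"ty":-0.033,"tz":0,"turn":0},
  {"tx":-0.016,"ty":-0.033,"tz":0,"turn":0},
  {"tx":-0.01,"ty":-0.03,"tz":0,"turn":0},
  {"tx":0,"ty":-0.02,"tz":0,"turn":0},
  {"tx":0,"ty":0,"tz":0,"turn":0},
])

```text
time: 19.37
position: [0.5693, 0.1295, 0.23]
ee_rot: [[0.904, -0.425, 0.039], [-0.426, -0.905, 0.014], [0.029, -0.029, -0.999]]
wrist_force: [0.3, 0.3, -0.8]
width: 0.0435
```

```bash
python3 -c "
from go import *
gp(cab(.085,0,.15),-25.7)"
```

```text
t 19.37 G [0.5711 0.1302 0.1831] Gcab [0.0734 0.0074 0.1831] yaw -25.2 F [ 0.3  0.3 -0.8] w 0.0435 delta [ 0.0066 -0.0106  0.0336] turn 0.009 q [-0.56  0.42  0.37  1.83 -0.2   0.89 -0.54] tilt [0.0388 0.0139] tiltcab [ 0.0293 -0.0289]
```

Call:
step_arm([
  {"tx":0.006,"ty":-0.009,"tz":0.012,"turn":0.006},
  {"tx":0,"ty":-0.001,"tz":0.012,"turn":0},
  {"tx":0,"ty":0,"tz":0,"turn":0},
])

```text
time: 19.62
position: [0.5802, 0.1381, 0.2084]
ee_rot: [[0.903, -0.427, 0.042], [-0.428, -0.904, 0.015], [0.031, -0.032, -0.999]]
wrist_force: [-0.8, -0.3, -1.1]
width: 0.0434
```

```bash
python3 -c "
from go import *
gp(cab(.085,0,.081),-25.7)"; python3 look.py i side scene wrist
python3 - <<'E'
from h import *
D=load('i','side');S=load('i','scene')
a=cv2.resize(D[1][110:260,180:330],None,fx=2.6,fy=2.6,interpolation=cv2.INTER_CUBIC);b=cv2.resize(S[1][110:260,240:390],None,fx=2.6,fy=2.6,interpolation=cv2.INTER_CUBIC)
cv2.imwrite('pics/i_c.png',np.hstack([a,b]))
E
```

```text
t 19.62 G [0.5822 0.1388 0.1614] Gcab [0.0859 0.0012 0.1614] yaw -25.33 F [-0.8 -0.3 -1.1] w 0.0434 delta [-0.0013  0.0035  0.0804] turn 0.006 q [-0.56  0.46  0.36  1.82 -0.22  0.85 -0.54] tilt [0.0416 0.0152] tiltcab [ 0.0318 -0.0309]
side 55.55725911443634 259.24207311288444 195.50527475562697 [-0.0846  0.      0.      0.      0.    ] [ 2.103 -0.522  0.287] [-0.481  0.215  0.962]
scene 51.13337704015129 255.35226791787952 193.40934900489768 [-0.1313  0.      0.      0.      0.    ] [ 2.142  1.258 -0.479] [-0.227 -0.28   1.462]
wrist 64.16767957710822 258.3461117643681 190.91966332135434 [-0.0633  0.      0.      0.      0.    ] [-2.796  0.637  0.039] [-0.473  0.358  0.4  ]
19.6167 [0.5802 0.1381 0.2084] [[0.903, -0.427, 0.042], [-0.428, -0.904, 0.015], [0.031, -0.032, -0.999]] [-0.81 -0.28 -1.07] 0.04338692621463376
```

View pics/i_c.png

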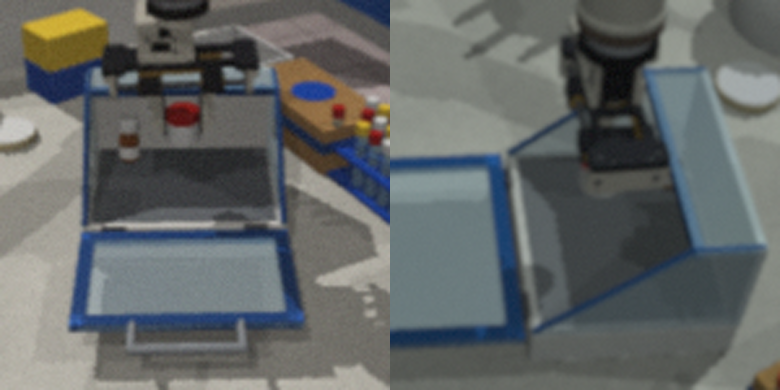

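View pics/i_wrist.png

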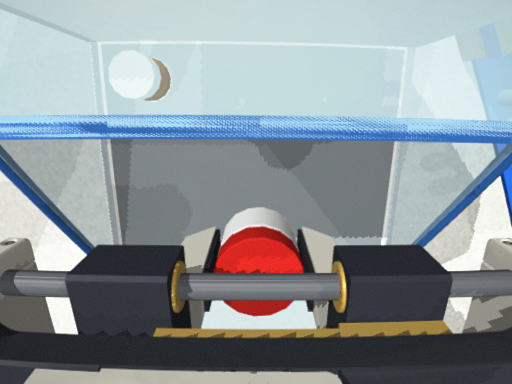

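Run:
```python
from h import *
from go import O,xh,yh
W=load('i','wrist');c,d=ray(W[0],(258,191));c2=c-O;print('cam cab',c2@xh,c2@yh,c2[2], 'dir',d@xh,d@yh,d[2])
D=load('i','side')
for uv in((257,187),(240,188),(265,180),(275,190)):
    p=depthpt(D[0],D[2],uv);q=p-O;print(uv,round(q@xh,3),round(q@yh,3),q[2].round(4))
for u,v in((200,200),(330,200),(250,170)):
    p=depthpt(W[0],W[2],(u,v));q=p-O;print('w',round(q@xh,3),round(q@yh,3),q[2].round(4))
# triangulate left-front and right-front floor/hinge seam: blue roof front edge
for z in(.172,.168):
  for u in(60,250,450):
    p=onz(W[0],(u,128),z);q=p-O;print('roof edge',z,round(q@xh,4),round(q@yh,4))
S=load('i','scene')
a=lambda x,y:(180+(x+.5)/2.6-.5,110+(y+.5)/2.6-.5); b=lambda x,y:(240+(x-390+.5)/2.6-.5,110+(y+.5)/2.6-.5)
p,e=tri((D[0],a(280,226)),(S[0],b(533,330)));q=p-O;print('hinge R corner',q@xh,q@yh,q[2],e)
```

```text
cam cab 0.16317613442589562 0.0048279586102224475 0.3043253386752686 dir -0.26930399421907736 -0.03265452815295495 -0.9625014496034586
(257, 187) 0.059 -0.022 0.0506
(240, 188) 0.06 0.036 0.0465
(265, 180) 0.107 -0.052 0.0485
(275, 190) 0.039 -0.082 0.0495
w 0.084 0.047 0.0492
w 0.084 -0.067 0.05
w 0.11 0.003 0.049
roof edge 0.172 0.1545 0.0852
roof edge 0.172 0.154 0.0039
roof edge 0.172 0.1549 -0.0852
roof edge 0.168 0.1543 0.0877
roof edge 0.168 0.1537 0.0038
roof edge 0.168 0.1547 -0.0879
hinge R corner 0.004849951902020048 -0.11930730018737935 0.04596554268406606 [np.float64(1.7), np.float64(1.7)]
```

Call:
step_arm([
  {"tx":0,"ty":0,"tz":0.02,"turn":0.004},
  {"tx":0,"ty":0,"tz":0.02,"turn":0},
  {"tx":0,"ty":0,"tz":0.015,"turn":0},
  {"tx":0,"ty":0,"tz":0.01,"turn":0},
  {"tx":0,"ty":0,"tz":0,"turn":0},
])

```text
time: 20.18
position: [0.5863, 0.1325, 0.1479]
ee_rot: [[0.897, -0.439, 0.051], [-0.44, -0.898, 0.016], [0.038, -0.037, -0.999]]
wrist_force: [-0.8, -0.2, -1.9]
width: 0.044
```

```bash
python3 -c "
from go import *
gp(cab(.086,0,.081),-25.7)"
```

```text
t 20.18 G [0.5887 0.1333 0.101 ] Gcab [ 0.0838 -0.007   0.101 ] yaw -26.15 F [-0.8 -0.2 -1.9] w 0.044 delta [-0.0078 -0.0014  0.0198] turn -0.008 q [-0.52  0.55  0.33  1.85 -0.27  0.73 -0.5 ] tilt [0.0507 0.0162] tiltcab [ 0.0366 -0.0387]
```

Call:
step_arm([
  {"tx":-0.004,"ty":-0.002,"tz":0.006,"turn":-0.004},
  {"tx":-0.002,"ty":0,"tz":0.005,"turn":-0.004},
  {"tx":0,"ty":0,"tz":0.003,"turn":0},
  {"tx":0,"ty":0,"tz":0.001,"turn":0},
])

```text
time: 20.52
position: [0.5832, 0.1361, 0.134]
ee_rot: [[0.9, -0.433, 0.053], [-0.435, -0.9, 0.016], [0.041, -0.038, -0.998]]
wrist_force: [-0.8, 0.7, -0.6]
width: 0.044
```

```bash
python3 -c "
from go import *
gp(cab(.086,0,.081),-25.7)"
```

```text
t 20.52 G [0.5858 0.1369 0.0871] Gcab [ 0.0858 -0.0028  0.0871] yaw -25.79 F [-0.8  0.7 -0.6] w 0.044 delta [-0.0031  0.      0.006 ] turn -0.001 q [-0.52  0.57  0.32  1.86 -0.27  0.7  -0.49] tilt [0.0532 0.0165] tiltcab [ 0.0379 -0.0408]
```

Call:
step_arm([
  {"tx":0,"ty":0,"tz":0.002,"turn":0},
  {"tx":0,"ty":0,"tz":0.002,"turn":0},
])

```text
time: 20.68
position: [0.584, 0.1366, 0.1307]
ee_rot: [[0.9, -0.433, 0.055], [-0.434, -0.901, 0.017], [0.042, -0.039, -0.998]]
wrist_force: [-0.5, 0.3, -0.7]
width: 0.0437
```

Call:
step_arm([
  {"tx":0,"ty":0,"tz":0.0015,"turn":0},
], squeeze=8)

```text
time: 20.77
position: [0.5843, 0.1367, 0.1293]
ee_rot: [[0.9, -0.433, 0.055], [-0.434, -0.901, 0.017], [0.042, -0.04, -0.998]]
wrist_force: [0.3, 0.8, -0.7]
width: 0.0438
```

Call:
step_arm([
  {"tx":0,"ty":0,"tz":0.0015,"turn":0},
])

```text
time: 20.85
position: [0.5846, 0.1369, 0.1279]
ee_rot: [[0.9, -0.433, 0.056], [-0.434, -0.901, 0.017], [0.043, -0.04, -0.998]]
wrist_force: [0.4, 0.3, -1.5]
width: 0.0437
```

```bash
python3 -c "
from go import *
gp(cab(.086,0,.081),-25.7)"
```

```text
t 20.85 G [0.5873 0.1377 0.081 ] Gcab [ 0.0872 -0.0038  0.081 ] yaw -25.76 F [ 0.4  0.3 -1.5] w 0.0437 delta [-0.0038  0.0012 -0.0002] turn -0.001 q [-0.52  0.58  0.32  1.86 -0.28  0.69 -0.49] tilt [0.0558 0.0175] tiltcab [ 0.04   -0.0427]
```

Call:
step_arm([
  {"tx":0,"ty":0,"tz":0.0015,"turn":0},
])

```text
time: 20.93
position: [0.5852, 0.1372, 0.1271]
ee_rot: [[0.9, -0.433, 0.057], [-0.434, -0.901, 0.018], [0.043, -0.041, -0.998]]
wrist_force: [-2.2, -0.4, 9.7]
width: 0.0439
```

Call:
step_arm([
  {"tx":0,"ty":0,"tz":0.0015,"turn":0},
])

```text
time: 21.02
position: [0.5856, 0.1372, 0.1266]
ee_rot: [[0.9, -0.432, 0.057], [-0.434, -0.901, 0.019], [0.043, -0.042, -0.998]]
wrist_force: [-4.1, -0.9, 10.6]
width: 0.0443
```

```bash
python3 look.py j side
python3 - <<'E'
from h import *
D=load('j','side')
cv2.imwrite('pics/j_c.png',cv2.resize(D[1][130:230,200:310],None,fx=5,fy=5,interpolation=cv2.INTER_CUBIC))
E
```

```text
side 55.55725911443634 259.24207311288444 195.50527475562697 [-0.0846  0.      0.      0.      0.    ] [ 2.103 -0.522  0.287] [-0.481  0.215  0.962]
21.0167 [0.5856 0.1372 0.1266] [[0.9, -0.432, 0.057], [-0.434, -0.901, 0.019], [0.043, -0.042, -0.998]] [-4.07 -0.88 10.64] 0.04427271849705274
```

View pics/j_c.png

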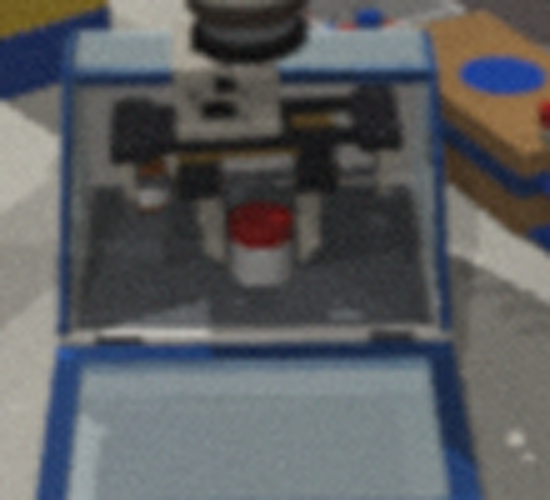

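Call:
step_arm([
  {"tx":0,"ty":0,"tz":-0.0005,"turn":0},
  {"tx":0,"ty":0,"tz":0,"turn":0},
  {"tx":0,"ty":0,"tz":0,"turn":0},
  {"tx":0,"ty":0,"tz":0,"turn":0},
], jaw=0.07)

```text
time: 21.4
position: [0.5867, 0.1373, 0.1282]
ee_rot: [[0.9, -0.433, 0.06], [-0.434, -0.901, 0.019], [0.045, -0.043, -0.998]]
wrist_force: [1.2, 0.7, 0.5]
width: 0.0664
```

```bash
python3 -c "
from go import *
gp(cab(.086,0,.081),-25.7)"; python3 look.py k wrist
```

```text
t 21.4 G [0.5895 0.1382 0.0813] Gcab [ 0.0886 -0.0056  0.0813] yaw -25.77 F [1.2 0.7 0.5] w 0.0664 delta [-0.0056  0.0026 -0.0001] turn -0.001 q [-0.52  0.58  0.32  1.86 -0.28  0.68 -0.49] tilt [0.0596 0.0194] tiltcab [ 0.0433 -0.0453]
wrist 64.16767957710822 258.3461117643681 190.91966332135434 [-0.0633  0.      0.      0.      0.    ] [-2.801  0.65   0.02 ] [-0.474  0.389  0.313]
21.4 [0.5867 0.1373 0.1282] [[0.9, -0.433, 0.06], [-0.434, -0.901, 0.019], [0.045, -0.043, -0.998]] [1.23 0.74 0.49] 0.06641774913102437
```

View pics/k_wrist.png

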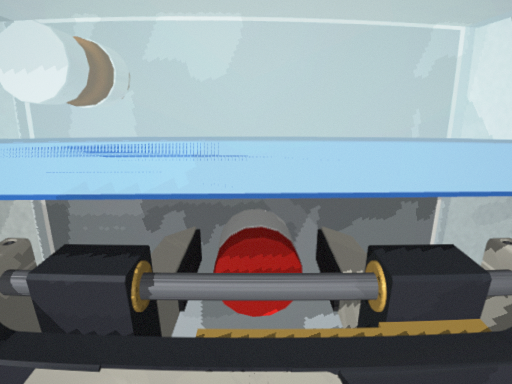

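Call:
step_arm([
  {"tx":0,"ty":0,"tz":-0.01,"turn":0},
  {"tx":0,"ty":0,"tz":-0.02,"turn":0},
  {"tx":0,"ty":0,"tz":-0.02,"turn":0},
  {"tx":0,"ty":0,"tz":-0.03,"turn":0},
  {"tx":0,"ty":0,"tz":-0.03,"turn":0},
  {"tx":0,"ty":0,"tz":-0.02,"turn":0},
  {"tx":0,"ty":0,"tz":0,"turn":0},
])

```text
time: 22.03
position: [0.5769, 0.1337, 0.2639]
ee_rot: [[0.899, -0.434, 0.054], [-0.435, -0.9, 0.017], [0.041, -0.038, -0.998]]
wrist_force: [1.3, 0.1, 1.0]
width: 0.0703
```

```bash
python3 -c "
from go import *
rel(cab(-.235,0,.22),64.3)"; python3 look.py l side scene wrist;  python3 - <<'E'
from h import *
D=load('l','side')
cv2.imwrite('pics/l_c.png',cv2.resize(D[1][130:230,200:310],None,fx=5,fy=5,interpolation=cv2.INTER_CUBIC))
E
```

```text
t 22.03 pos [0.5769 0.1337 0.2639] cab [0.0791 0.0037 0.2639] yaw -25.83 F [1.3 0.1 1. ] w 0.0703 delta [0.0026 0.3155 0.0319] turn -1.573 q [-0.58  0.38  0.39  1.79 -0.18  0.94 -0.57] tilt [ 0.0538  0.0167 -0.9984]
side 55.55725911443634 259.24207311288444 195.50527475562697 [-0.0846  0.      0.      0.      0.    ] [ 2.103 -0.522  0.287] [-0.481  0.215  0.962]
scene 51.13337704015129 255.35226791787952 193.40934900489768 [-0.1313  0.      0.      0.      0.    ] [ 2.142  1.258 -0.479] [-0.227 -0.28   1.462]
wrist 64.16767957710822 258.3461117643681 190.91966332135434 [-0.0633  0.      0.      0.      0.    ] [-2.796  0.648  0.032] [-0.47   0.343  0.444]
22.0333 [0.5769 0.1337 0.2639] [[0.899, -0.434, 0.054], [-0.435, -0.9, 0.017], [0.041, -0.038, -0.998]] [1.35 0.11 1.  ] 0.07029623776260306
```

View pics/l_c.png

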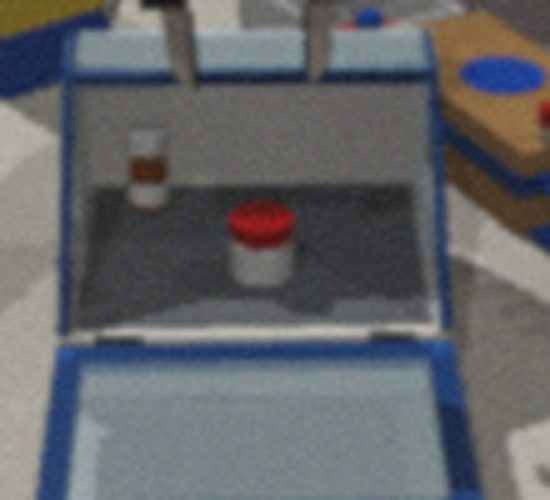

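View pics/l_wrist.png

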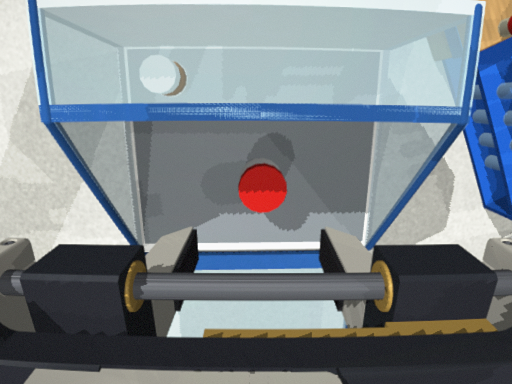

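Run:
```python
from h import *
from go import O,xh,yh
def cen(X):
    m=cv2.inRange(cv2.cvtColor(X[1],cv2.COLOR_BGR2HSV),(0,130,80),(8,255,255)); n,_,st,c=cv2.connectedComponentsWithStats(m)
    return [(tuple(c[i]),st[i,4],st[i,:4].tolist()) for i in range(1,n) if st[i,4]>60]
W=load('l','wrist');D=load('l','side');S=load('l','scene')
for X in(W,D,S): print(cen(X))
w=max(cen(W),key=lambda t:t[1])[0]
for z in(.094,.09): q=onz(W[0],w,z)-O;print('pot',q@xh,q@yh)
for n,uv in(('floor front edge w',(250,243)),('w',(150,243)),('w',(350,243))): q=onz(W[0],uv,.05)-O;print(n,q@xh,q@yh)
for n,uv in(('roofR',(470,112)),('roofL',(45,118))): q=onz(W[0],uv,.172)-O;print(n,q@xh,q@yh)
```

```text
[((np.float64(262.0937669376694), np.float64(187.95447154471546)), np.int32(1845), [238, 164, 49, 49])]
[((np.float64(251.44927536231884), np.float64(174.2753623188406)), np.int32(69), [246, 170, 12, 10])]
[((np.float64(318.7588652482269), np.float64(191.47517730496455)), np.int32(141), [312, 186, 15, 12])]
pot 0.08748551625282329 -0.005232831533803977
pot 0.0864187712182674 -0.005438223321293832
floor front edge w 0.01406537503841459 0.0055543598408311565
w 0.015740968385844864 0.11357875656587442
w 0.011481192442113106 -0.10513319105686875
roofR 0.15525339533579444 -0.1295743947777552
roofL 0.15237687585686907 0.12628851899336493
```

Run:
```python
from h import *
from go import O,xh,yh
D=load('l','side');S=load('l','scene')
for z in(.088,.092):
  for X,uv in((D,(251.4,174.3)),(S,(318.8,191.5))): q=onz(X[0],uv,z)-O;print('pot',z,(q@xh).round(4),(q@yh).round(4))
p,e=tri((D[0],(251.4,174.3)),(S[0],(318.8,191.5)));q=p-O;print(q@xh,q@yh,q[2],e)
q=onz(D[0],(250,145.2),.170)-O;print('side roof front',q@xh)
# scene roof front edge crop
cv2.imwrite('pics/l_s.png',cv2.resize(S[1][120:250,270:400],None,fx=4.5,fy=4.5,interpolation=cv2.INTER_CUBIC))
```

```text
pot 0.088 0.0808 -0.0035
pot 0.088 0.0841 -0.0008
pot 0.092 0.0739 -0.0034
pot 0.092 0.0831 -0.0043
0.08327667909097775 -0.0025721199286109007 0.08791143266025934 [np.float64(1.5), np.float64(1.5)]
side roof front 0.13751373857776455
```

View pics/l_s.png

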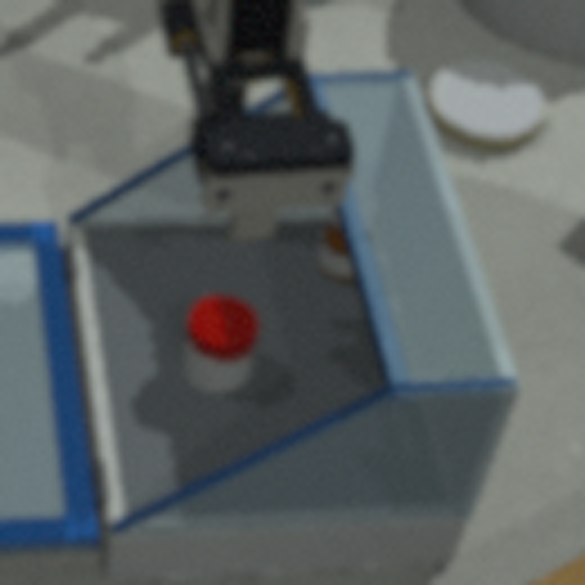

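Call:
step_arm([
  {"tx":0,"ty":0.035,"tz":0,"turn":0},
  {"tx":0,"ty":0.035,"tz":0,"turn":0},
  {"tx":0,"ty":0.035,"tz":0,"turn":0},
  {"tx":0,"ty":0.035,"tz":0,"turn":0},
  {"tx":0,"ty":0.035,"tz":0,"turn":0},
  {"tx":0,"ty":0.035,"tz":0,"turn":0},
  {"tx":0,"ty":0.035,"tz":0,"turn":0},
  {"tx":0,"ty":0.02,"tz":0,"turn":0},
], jaw=0.03)

```text
time: 22.85
position: [0.4501, -0.1061, 0.2374]
ee_rot: [[0.907, -0.42, 0.026], [-0.42, -0.907, 0.015], [0.018, -0.024, -1.0]]
wrist_force: [-0.4, 0.5, -0.6]
width: 0.0301
```

Call:
step_arm([
  {"tx":0,"ty":0,"tz":0,"turn":-0.08},
  {"tx":0,"ty":0,"tz":0,"turn":-0.08},
  {"tx":0,"ty":0,"tz":0,"turn":-0.08},
  {"tx":0,"ty":0,"tz":0,"turn":-0.08},
  {"tx":0,"ty":0,"tz":0,"turn":-0.08},
  {"tx":0,"ty":0,"tz":0,"turn":-0.08},
  {"tx":0,"ty":0,"tz":0,"turn":-0.08},
  {"tx":0,"ty":0,"tz":0,"turn":-0.08},
])

```text
time: 23.52
position: [0.4361, -0.1124, 0.2248]
ee_rot: [[0.976, 0.217, -0.002], [0.217, -0.976, 0.014], [0.001, -0.014, -1.0]]
wrist_force: [-0.3, 0.5, 0.2]
width: 0.0299
```

```bash
python3 -c "
from go import *
gp(cab(-.235,0,.15),64.3)"
```

```text
t 23.52 G [ 0.436  -0.1117  0.1778] Gcab [-0.2031  0.0243  0.1778] yaw 12.56 F [-0.3  0.5  0.2] w 0.0299 delta [-0.0007  0.0404  0.0273] turn -0.903 q [-0.16  0.22  0.41  2.12 -0.13  0.83  0.55] tilt [-0.0024  0.0135] tiltcab [0.0112 0.008 ]
```

Call:
step_arm([
  {"tx":0,"ty":0.005,"tz":-0.001,"turn":-0.08},
  {"tx":0,"ty":0.005,"tz":-0.001,"turn":-0.08},
  {"tx":0,"ty":0.005,"tz":-0.001,"turn":-0.08},
  {"tx":0,"ty":0.005,"tz":-0.001,"turn":-0.08},
  {"tx":0,"ty":0,"tz":-0.001,"turn":-0.08},
  {"tx":0,"ty":0,"tz":-0.001,"turn":-0.08},
  {"tx":0,"ty":0,"tz":-0.001,"turn":-0.08},
  {"tx":0,"ty":0,"tz":-0.001,"turn":-0.08},
])

```text
time: 24.18
position: [0.4333, -0.1294, 0.2195]
ee_rot: [[0.627, 0.778, -0.032], [0.779, -0.627, 0.017], [-0.007, -0.035, -0.999]]
wrist_force: [-0.0, -0.6, 0.2]
width: 0.0298
```

```bash
python3 -c "
from go import *
gp(cab(-.235,0,.15),64.3)"
```

```text
t 24.18 G [ 0.4318 -0.1286  0.1725] Gcab [-0.2202  0.0207  0.1725] yaw 51.17 F [-0.  -0.6  0.2] w 0.0298 delta [-0.0095  0.0243  0.0218] turn -0.229 q [-0.04  0.24  0.31  2.1  -0.11  0.86  1.23] tilt [-0.0316  0.0166] tiltcab [0.0013 0.0356]
```

Call:
step_arm([
  {"tx":0,"ty":0.008,"tz":-0.001,"turn":-0.08},
  {"tx":0,"ty":0.008,"tz":-0.001,"turn":-0.07},
  {"tx":-0.005,"ty":0.008,"tz":-0.001,"turn":-0.06},
  {"tx":-0.008,"ty":0,"tz":0,"turn":-0.02},
  {"tx":0,"ty":0,"tz":0,"turn":0},
])

```text
time: 24.6
position: [0.4419, -0.153, 0.2136]
ee_rot: [[0.417, 0.908, -0.049], [0.909, -0.416, 0.02], [-0.002, -0.053, -0.999]]
wrist_force: [-0.2, -0.8, 0.2]
width: 0.0298
```

```bash
python3 look.py m wrist; python3 -c "
from go import *
gp(cab(-.235,0,.15),64.3)"
```

```text
wrist 64.16767957710822 258.3461117643681 190.91966332135434 [-0.0633  0.      0.      0.      0.    ] [-2.458 -1.577 -0.199] [-0.045 -0.454  0.202]
24.6 [ 0.4419 -0.153   0.2136] [[0.417, 0.908, -0.049], [0.909, -0.416, 0.02], [-0.002, -0.053, -0.999]] [-0.18 -0.76  0.18] 0.02981017487913407
t 24.65 G [ 0.4399 -0.1512  0.1666] Gcab [-0.237   0.0037  0.1666] yaw 65.34 F [0.4 0.  0.7] w 0.0298 delta [0.002  0.0046 0.0164] turn 0.018 q [ 0.04  0.28  0.28  2.05 -0.11  0.87  1.52] tilt [-0.0488  0.0206] tiltcab [-0.0025  0.0529]
```

View pics/m_wrist.png

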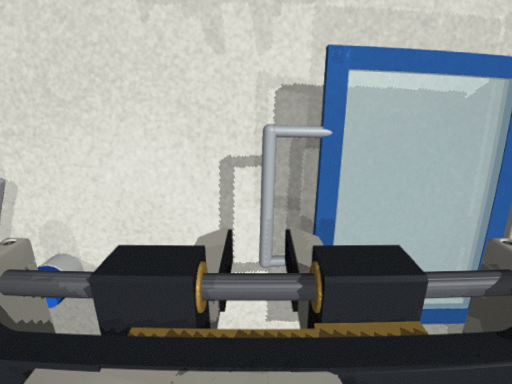

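Run:
```python
from h import *
from go import O,xh,yh
W=load('m','wrist')
for uv in((269,128),(268,180),(266,240),(266,262)): q=onz(W[0],uv,.05)-O;print(uv,(q@xh).round(4),(q@yh).round(4))
```

```text
(269, 128) -0.2302 0.0645
(268, 180) -0.2298 0.0201
(266, 240) -0.2302 -0.0361
(266, 262) -0.2296 -0.0583
```

```bash
sed -i 's/^xh=np/XX=0\nxh=np/; s/^def cab/O=O+.0045*xh\ndef cab/' go.py; python3 -c "
from go import *
gp(cab(-.235,0,.053),64.3)"
```

```text
t 24.65 G [ 0.4399 -0.1512  0.1666] Gcab [-0.2415  0.0037  0.1666] yaw 65.34 F [0.4 0.  0.7] w 0.0298 delta [0.0067 0.0098 0.1132] turn 0.018 q [ 0.04  0.28  0.28  2.05 -0.11  0.87  1.52] tilt [-0.0488  0.0206] tiltcab [-0.0025  0.0529]
```

Call:
step_arm([
  {"tx":0.006,"ty":0,"tz":0.025,"turn":0.01},
  {"tx":0.001,"ty":0,"tz":0.03,"turn":0.008},
  {"tx":0,"ty":0,"tz":0.02,"turn":0},
  {"tx":0,"ty":0,"tz":0,"turn":0},
])

```text
time: 24.98
position: [0.4415, -0.1421, 0.135]
ee_rot: [[0.438, 0.898, -0.049], [0.899, -0.438, 0.022], [-0.002, -0.053, -0.999]]
wrist_force: [-0.9, 0.2, 0.8]
width: 0.0303
```

```bash
python3 -c "
from go import *
gp(cab(-.235,0,.053),64.3)"
```

```text
t 24.98 G [ 0.4392 -0.1411  0.0881] Gcab [-0.2327  0.0087  0.0881] yaw 64.02 F [-0.9  0.2  0.8] w 0.0303 delta [-0.0022  0.0106  0.0346] turn -0.005 q [ 0.05  0.41  0.25  2.11 -0.17  0.69  1.53] tilt [-0.0486  0.0218] tiltcab [-0.0015  0.0533]
```

Call:
step_arm([
  {"tx":-0.003,"ty":0.005,"tz":0,"turn":0},
  {"tx":0,"ty":0.002,"tz":0.012,"turn":0},
  {"tx":0,"ty":0,"tz":0.012,"turn":0},
  {"tx":0,"ty":0,"tz":0.01,"turn":0},
  {"tx":0,"ty":0,"tz":0,"turn":0},
])

```text
time: 25.4
position: [0.4464, -0.1471, 0.1013]
ee_rot: [[0.439, 0.897, -0.049], [0.899, -0.438, 0.022], [-0.002, -0.053, -0.999]]
wrist_force: [-0.2, 0.2, 0.3]
width: 0.0301
```

```bash
python3 -c "
from go import *
gp(cab(-.235,0,.053),64.3)"
```

```text
t 25.4 G [ 0.4442 -0.1461  0.0543] Gcab [-0.2351  0.002   0.0543] yaw 63.97 F [-0.2  0.2  0.3] w 0.0301 delta [0.0001 0.0021 0.0012] turn -0.006 q [ 0.07  0.49  0.23  2.1  -0.2   0.63  1.56] tilt [-0.0488  0.022 ] tiltcab [-0.0014  0.0535]
```

Close on the bar.

Call:
step_arm([
  {"tx":0,"ty":0,"tz":0.002,"turn":0},
  {"tx":0,"ty":0,"tz":0,"turn":0},
  {"tx":0,"ty":0,"tz":0,"turn":0},
  {"tx":0,"ty":0,"tz":0,"turn":0},
], jaw=0.0, squeeze=20)

```text
time: 25.73
position: [0.4478, -0.1477, 0.1012]
ee_rot: [[0.44, 0.897, -0.046], [0.898, -0.439, 0.021], [-0.001, -0.051, -0.999]]
wrist_force: [1.2, 0.5, -3.5]
width: 0.0113
```

Call:
step_arm([
  {"tx":0,"ty":0,"tz":-0.012,"turn":0},
  {"tx":0.001,"ty":0,"tz":-0.02,"turn":0},
  {"tx":0.003,"ty":0,"tz":-0.023,"turn":0},
])

```text
time: 25.98
position: [0.4506, -0.1427, 0.1544]
ee_rot: [[0.439, 0.897, -0.052], [0.898, -0.438, 0.025], [-0.0, -0.057, -0.998]]
wrist_force: [4.3, 6.9, -7.2]
width: 0.011
```

```bash
python3 -c "
from go import *
gp(cab(-.23,0,.105),64.3)"
```

```text
t 25.98 G [ 0.4481 -0.1415  0.1075] Gcab [-0.2292  0.0005  0.1075] yaw 63.95 F [ 4.3  6.9 -7.2] w 0.011 delta [-0.0008  0.0006  0.0024] turn -0.006 q [ 0.04  0.39  0.26  2.08 -0.16  0.75  1.52] tilt [-0.0517  0.0248] tiltcab [-0.0001  0.0574]
```

```bash
python3 -c "
from arc import *
arc(-76,50,18,.05)"
```

```text
-69.0 x -0.2194 z 0.1842  tx 0.0086 tz -0.0274
-62.0 x -0.2075 z 0.2103  tx 0.0119 tz -0.0261
-55.0 x -0.1925 z 0.2348  tx 0.0150 tz -0.0245
-48.0 x -0.1746 z 0.2572  tx 0.0179 tz -0.0225
-41.0 x -0.1542 z 0.2774  tx 0.0205 tz -0.0201
-34.0 x -0.1314 z 0.2948  tx 0.0228 tz -0.0175
-27.0 x -0.1067 z 0.3094  tx 0.0247 tz -0.0146
-20.0 x -0.0804 z 0.3208  tx 0.0263 tz -0.0114
-13.0 x -0.0529 z 0.3290  tx 0.0275 tz -0.0081
-6.0 x -0.0246 z 0.3337  tx 0.0283 tz -0.0047
1.0 x 0.0041 z 0.3350  tx 0.0287 tz -0.0013
8.0 x 0.0327 z 0.3327  tx 0.0286 tz 0.0023
15.0 x 0.0608 z 0.3270  tx 0.0281 tz 0.0057
22.0 x 0.0880 z 0.3179  tx 0.0272 tz 0.0091
29.0 x 0.1139 z 0.3055  tx 0.0259 tz 0.0124
36.0 x 0.1381 z 0.2901  tx 0.0242 tz 0.0154
43.0 x 0.1603 z 0.2719  tx 0.0221 tz 0.0183
50.0 x 0.1800 z 0.2511  tx 0.0198 tz 0.0208
```

Call:
step_arm([
  {"tx":0.009,"ty":0,"tz":-0.026,"turn":0},
  {"tx":0.012,"ty":0,"tz":-0.025,"turn":0},
  {"tx":0.015,"ty":0,"tz":-0.024,"turn":-0.003},
])

```text
time: 26.23
position: [0.4649, -0.1146, 0.2305]
ee_rot: [[0.441, 0.895, -0.062], [0.897, -0.441, 0.023], [-0.007, -0.066, -0.998]]
wrist_force: [1.0, 2.2, -7.7]
width: 0.0114
```

```bash
python3 -c "
from go import *
gp(cab(-.1925,0,.188),64.3)"
```

```text
t 26.23 G [ 0.462  -0.1135  0.1836] Gcab [-1.980e-01  1.000e-04  1.836e-01] yaw 63.82 F [ 1.   2.2 -7.7] w 0.0114 delta [ 0.0055 -0.0002 -0.0044] turn -0.008 q [-0.04  0.28  0.28  2.   -0.11  0.93  1.4 ] tilt [-0.0624  0.0229] tiltcab [-0.0064  0.0661]
```

Call:
step_arm([
  {"tx":0.017,"ty":0,"tz":-0.023,"turn":-0.004},
  {"tx":0.02,"ty":0,"tz":-0.021,"turn":-0.004},
  {"tx":0.022,"ty":0,"tz":-0.018,"turn":0},
  {"tx":0.024,"ty":0,"tz":-0.015,"turn":0},
])

```text
time: 26.57
position: [0.5008, -0.0421, 0.3103]
ee_rot: [[0.44, 0.895, -0.072], [0.898, -0.439, 0.022], [-0.012, -0.074, -0.997]]
wrist_force: [1.1, 0.3, -8.5]
width: 0.0114
```

```bash
python3 -c "
from go import *
gp(cab(-.11,0,.262),64.3)"
```

```text
t 26.57 G [ 0.4974 -0.041   0.2634] Gcab [-0.1173 -0.0004  0.2634] yaw 63.92 F [ 1.1  0.3 -8.5] w 0.0114 delta [ 0.0073 -0.0003  0.0014] turn -0.007 q [-0.16  0.23  0.24  1.86 -0.08  1.13  1.22] tilt [-0.0716  0.0219] tiltcab [-0.0114  0.074 ]
```

Call:
step_arm([
  {"tx":0.025,"ty":0,"tz":-0.01,"turn":-0.003},
  {"tx":0.027,"ty":0,"tz":-0.007,"turn":-0.003},
  {"tx":0.028,"ty":0,"tz":-0.004,"turn":0},
])

```text
time: 26.82
position: [0.5344, 0.0255, 0.3366]
ee_rot: [[0.44, 0.895, -0.076], [0.898, -0.44, 0.015], [-0.02, -0.075, -0.997]]
wrist_force: [-2.2, -3.5, 4.1]
width: 0.0112
```

```bash
python3 -c "
from go import *
gp(cab(-.025,0,.287),64.3)"
```

```text
t 26.82 G [0.5308 0.0263 0.2898] Gcab [-0.0422 -0.0013  0.2898] yaw 63.92 F [-2.2 -3.5  4.1] w 0.0112 delta [ 0.0172 -0.0012  0.0025] turn -0.007 q [-0.25  0.26  0.2   1.76 -0.08  1.2   1.09] tilt [-0.0762  0.0152] tiltcab [-0.0194  0.0752]
```

Call:
step_arm([
  {"tx":0.028,"ty":0,"tz":-0.001,"turn":-0.003},
  {"tx":0.029,"ty":0,"tz":0.001,"turn":-0.003},
  {"tx":0.029,"ty":0,"tz":0.004,"turn":0},
])

```text
time: 27.07
position: [0.5717, 0.1014, 0.3367]
ee_rot: [[0.438, 0.896, -0.074], [0.899, -0.439, 0.011], [-0.023, -0.072, -0.997]]
wrist_force: [0.7, -3.3, -2.4]
width: 0.0108
```

```bash
python3 -c "
from go import *
gp(cab(.05,0,.285),64.3)"
```

```text
t 27.07 G [0.5682 0.1019 0.2898] Gcab [ 0.0422 -0.0022  0.2898] yaw 64.0 F [ 0.7 -3.3 -2.4] w 0.0108 delta [ 0.0079 -0.0019  0.0048] turn -0.005 q [-0.33  0.34  0.16  1.64 -0.08  1.23  0.97] tilt [-0.0744  0.0112] tiltcab [-0.0222  0.0719]
```

Call:
step_arm([
  {"tx":0.027,"ty":-0.001,"tz":0.006,"turn":-0.003},
  {"tx":0.027,"ty":0,"tz":0.009,"turn":0},
  {"tx":0.026,"ty":0,"tz":0.012,"turn":0},
])

```text
time: 27.32
position: [0.6058, 0.1718, 0.3098]
ee_rot: [[0.439, 0.896, -0.071], [0.898, -0.44, 0.004], [-0.028, -0.066, -0.997]]
wrist_force: [0.4, -5.7, -2.4]
width: 0.0113
```

```bash
python3 -c "
from go import *
gp(cab(.12,0,.26),64.3)"
```

```text
t 27.32 G [0.6024 0.172  0.2629] Gcab [ 0.1202 -0.0026  0.2629] yaw 63.93 F [ 0.4 -5.7 -2.4] w 0.0113 delta [-0.0001 -0.0024  0.0031] turn -0.007 q [-0.41  0.45  0.14  1.55 -0.09  1.21  0.87] tilt [-0.071   0.0041] tiltcab [-0.0271  0.0657]
```

Call:
step_arm([
  {"tx":0.02,"ty":0,"tz":0.014,"turn":-0.003},
  {"tx":0.018,"ty":0,"tz":0.015,"turn":-0.003},
  {"tx":0.013,"ty":0,"tz":0.014,"turn":0},
])

```text
time: 27.57
position: [0.6286, 0.2193, 0.2663]
ee_rot: [[0.434, 0.899, -0.064], [0.9, -0.435, 0.001], [-0.027, -0.058, -0.998]]
wrist_force: [1.3, -1.2, 2.7]
width: 0.0114
```

```bash
python3 -c "
from go import *
gp(cab(.18,0,.212),64.3)"
```

```text
t 27.57 G [0.6256 0.2194 0.2194] Gcab [ 0.1729 -0.003   0.2194] yaw 64.26 F [ 1.3 -1.2  2.7] w 0.0114 delta [ 0.0073 -0.0025  0.0074] turn -0.001 q [-0.45  0.55  0.12  1.5  -0.09  1.16  0.82] tilt [-0.0641  0.0013] tiltcab [-0.0266  0.0583]
```

Call:
step_arm([
  {"tx":0.005,"ty":0,"tz":0.006,"turn":0},
  {"tx":0.004,"ty":0,"tz":0.005,"turn":0},
])

```text
time: 27.73
position: [0.6326, 0.2262, 0.2554]
ee_rot: [[0.433, 0.899, -0.064], [0.901, -0.435, -0.004], [-0.032, -0.056, -0.998]]
wrist_force: [-12.6, -16.9, 29.3]
width: 0.011
```

```bash
python3 -c "
from go import *
gp(cab(.18,0,.212),64.3)"
```

```text
t 27.73 G [0.6296 0.226  0.2084] Gcab [ 0.1806 -0.0037  0.2084] yaw 64.3 F [-12.6 -16.9  29.3] w 0.011 delta [-0.0007 -0.0039 -0.0033] turn -0.000 q [-0.46  0.57  0.12  1.49 -0.09  1.15  0.81] tilt [-0.0644 -0.0043] tiltcab [-0.0318  0.0561]
```

Call:
step_arm([
  {"tx":0.003,"ty":0,"tz":0.004,"turn":0},
  {"tx":0.003,"ty":0,"tz":0.004,"turn":0},
])

```text
time: 27.9
position: [0.6334, 0.2261, 0.2542]
ee_rot: [[0.436, 0.897, -0.069], [0.899, -0.438, -0.011], [-0.04, -0.057, -0.998]]
wrist_force: [-12.1, -5.5, 25.1]
width: 0.0111
```

```bash
python3 -c "
from go import *
gp(cab(.18,0,.212),64.3)"
```

```text
t 27.9 G [0.6302 0.2255 0.2074] Gcab [ 0.1805 -0.0044  0.2074] yaw 64.11 F [-12.1  -5.5  25.1] w 0.0111 delta [-0.0007 -0.0047 -0.0044] turn -0.003 q [-0.46  0.58  0.13  1.48 -0.09  1.16  0.8 ] tilt [-0.0689 -0.0109] tiltcab [-0.0397  0.0573]
```

Call:
step_arm([
  {"tx":0,"ty":0,"tz":0,"turn":0},
  {"tx":0,"ty":0,"tz":0,"turn":0},
  {"tx":0,"ty":0,"tz":0,"turn":0},
], jaw=0.03)

```text
time: 28.15
position: [0.6332, 0.2244, 0.2582]
ee_rot: [[0.438, 0.896, -0.067], [0.898, -0.44, -0.011], [-0.039, -0.056, -0.998]]
wrist_force: [0.1, 0.0, 0.5]
width: 0.0264
```

Call:
step_arm([
  {"tx":0,"ty":0,"tz":-0.01,"turn":0},
  {"tx":0,"ty":0,"tz":-0.02,"turn":0},
  {"tx":0,"ty":0,"tz":-0.03,"turn":0},
  {"tx":0,"ty":0,"tz":-0.03,"turn":0},
  {"tx":0,"ty":0,"tz":0,"turn":0},
])

```text
time: 28.57
position: [0.6375, 0.2252, 0.3503]
ee_rot: [[0.438, 0.896, -0.074], [0.898, -0.44, -0.012], [-0.043, -0.061, -0.997]]
wrist_force: [1.1, -0.6, 0.3]
width: 0.03
```

```bash
python3 look.py n side scene wrist; python3 -c "
from go import *
gp(cab(.18,0,.212),64.3)"
python3 - <<'E'
from h import *
D=load('n','side');S=load('n','scene')
a=cv2.resize(D[1][110:220,195:305],None,fx=3.6,fy=3.6,interpolation=cv2.INTER_CUBIC);b=cv2.resize(S[1][125:235,275:385],None,fx=3.6,fy=3.6,interpolation=cv2.INTER_CUBIC)
cv2.imwrite('pics/n_c.png',np.hstack([a,b]))
E
```

```text
side 55.55725911443634 259.24207311288444 195.50527475562697 [-0.0846  0.      0.      0.      0.    ] [ 2.103 -0.522  0.287] [-0.481  0.215  0.962]
scene 51.13337704015129 255.35226791787952 193.40934900489768 [-0.1313  0.      0.      0.      0.    ] [ 2.142  1.258 -0.479] [-0.227 -0.28   1.462]
wrist 64.16767957710822 258.3461117643681 190.91966332135434 [-0.0633  0.      0.      0.      0.    ] [-2.462 -1.549 -0.128] [-0.464 -0.497  0.356]
28.5667 [0.6375 0.2252 0.3503] [[0.438, 0.896, -0.074], [0.898, -0.44, -0.012], [-0.043, -0.061, -0.997]] [ 1.08 -0.55  0.26] 0.02998921961161556
t 28.72 G [0.6311 0.2238 0.2967] Gcab [ 0.1793 -0.006   0.2967] yaw 64.04 F [-1.  -0.1 -0.7] w 0.03 delta [ 0.0049 -0.0003  0.0848] turn -0.005 q [-0.46  0.52  0.13  1.37 -0.08  1.34  0.8 ] tilt [-0.0826 -0.0153] tiltcab [-0.0496  0.0678]
```

View pics/n_c.png

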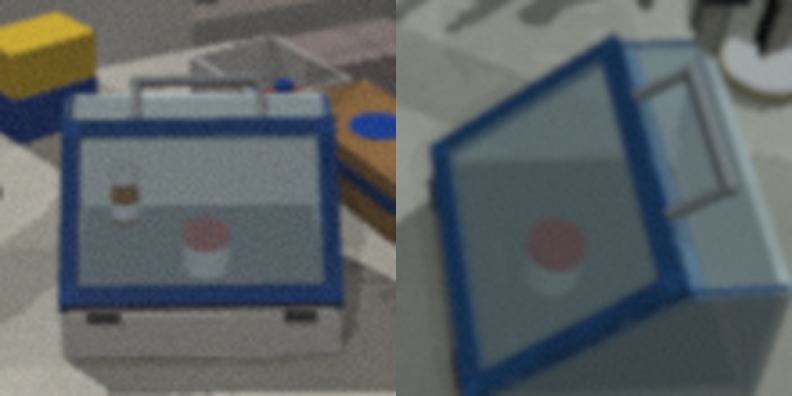

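View pics/n_wrist.png

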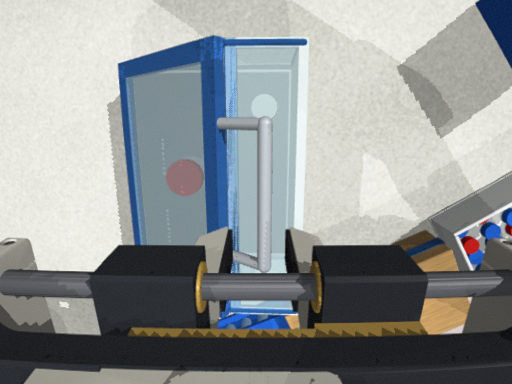

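Run:
```python
from h import *
from go import O,xh,yh
D=load('n','side');S=load('n','scene');W=load('n','wrist')
a=lambda x,y:(195+(x+.5)/3.6-.5,110+(y+.5)/3.6-.5); b=lambda x,y:(275+(x-396+.5)/3.6-.5,125+(y+.5)/3.6-.5)
for n,p,q,w in(('L',(135,82),(690,72),(265,124)),('R',(262,82),(734,190),(265,264))):
    for v in([(D[0],a(*p)),(S[0],b(*q))],[(S[0],b(*q)),(W[0],w)],[(D[0],a(*p)),(W[0],w)]):
        P,e=tri(*v); r=P-O; print(n,(r@xh).round(4),(r@yh).round(4),r[2].round(4),e,'lean',np.degrees(np.arctan2(r@xh,r[2]-.05)).round(1))
for z in(.201,): 
  for uv in((265,124),(265,264)): r=onz(W[0],uv,z)-O; print((r@xh).round(4),(r@yh).round(4))
r=onz(W[0],(303,42),.172)-O;print('roofBL',r@xh,r@yh); r=onz(W[0],(231,60),.172)-O;print('roofF',r@xh)
```

```text
L 0.179 0.061 0.199 [np.float64(1.1), np.float64(1.1)] lean 50.2
L 0.1799 0.0598 0.201 [np.float64(1.2), np.float64(1.2)] lean 50.0
L 0.1809 0.0599 0.1973 [np.float64(0.6), np.float64(0.6)] lean 50.8
R 0.1816 -0.0609 0.1976 [np.float64(2.8), np.float64(2.8)] lean 50.9
R 0.1817 -0.0596 0.2001 [np.float64(0.7), np.float64(0.7)] lean 50.4
R 0.1809 -0.0623 0.1953 [np.float64(0.3), np.float64(0.3)] lean 51.2
0.181 0.0593
0.1811 -0.0589
roofBL 0.21142107227062856 0.12487824056002117
roofF 0.1518490648651388
```

Call:
step_arm([
  {"tx":0.003,"ty":0,"tz":0.01,"turn":0},
  {"tx":0,"ty":0,"tz":0.02,"turn":0},
  {"tx":0,"ty":0,"tz":0.015,"turn":0},
  {"tx":0,"ty":0,"tz":0.01,"turn":0},
  {"tx":0,"ty":0,"tz":0,"turn":0},
], jaw=0.0)

```text
time: 29.13
position: [0.6285, 0.2265, 0.2788]
ee_rot: [[0.436, 0.895, -0.091], [0.898, -0.439, -0.018], [-0.056, -0.074, -0.996]]
wrist_force: [-0.4, 0.3, -0.4]
width: 0.0024
```

```bash
python3 -c "
from go import *
gp(cab(.181,0,.226),64.3)"
```

```text
t 29.13 G [0.6242 0.2257 0.232 ] Gcab [0.178  0.0011 0.232 ] yaw 64.09 F [-0.4  0.3 -0.4] w 0.0024 delta [0.0034 0.0015 0.0057] turn -0.004 q [-0.46  0.56  0.13  1.45 -0.09  1.23  0.8 ] tilt [-0.0911 -0.0179] tiltcab [-0.0556  0.0744]
```

Call:
step_arm([
  {"tx":0.003,"ty":0,"tz":0.004,"turn":0},
  {"tx":0,"ty":0,"tz":0.003,"turn":0},
  {"tx":0,"ty":0,"tz":0.002,"turn":0},
])

```text
time: 29.38
position: [0.6293, 0.2289, 0.2726]
ee_rot: [[0.437, 0.895, -0.091], [0.898, -0.44, -0.018], [-0.057, -0.074, -0.996]]
wrist_force: [-6.6, -1.7, 13.3]
width: 0.0004
```

Call:
step_arm([
  {"tx":0,"ty":0,"tz":0.003,"turn":0},
  {"tx":0,"ty":0,"tz":0.003,"turn":0},
])

```text
time: 29.55
position: [0.6292, 0.2288, 0.2726]
ee_rot: [[0.437, 0.895, -0.09], [0.898, -0.44, -0.018], [-0.055, -0.073, -0.996]]
wrist_force: [-6.1, -2.7, 13.7]
width: 0.0005
```

```bash
python3 -c "
from go import *
gp(cab(.181,0,.226),64.3)"
```

```text
t 29.55 G [0.625  0.228  0.2258] Gcab [0.1804 0.0014 0.2258] yaw 64.05 F [-6.1 -2.7 13.7] w 0.0005 delta [ 0.0006  0.0013 -0.0004] turn -0.004 q [-0.47  0.57  0.13  1.45 -0.09  1.21  0.79] tilt [-0.0896 -0.0178] tiltcab [-0.0549  0.073 ]
```

Call:
step_arm([
  {"tx":0,"ty":0,"tz":-0.015,"turn":0},
  {"tx":0,"ty":0,"tz":-0.03,"turn":0},
  {"tx":0,"ty":0,"tz":-0.04,"turn":0},
  {"tx":0,"ty":0,"tz":-0.03,"turn":0},
  {"tx":0,"ty":0,"tz":0,"turn":0},
  {"tx":0,"ty":0,"tz":0,"turn":0},
])

```text
time: 30.05
position: [0.6397, 0.2324, 0.3927]
ee_rot: [[0.436, 0.895, -0.09], [0.898, -0.439, -0.017], [-0.055, -0.073, -0.996]]
wrist_force: [-0.2, 1.1, -0.7]
width: 0.0004
```

```bash
python3 look.py z side scene wrist
python3 - <<'E'
from h import *
D=load('z','side');S=load('z','scene')
cv2.imwrite('pics/z2.png',cv2.resize(np.hstack([D[1][100:340,180:420],S[1][110:350,90:400]]),None,fx=1.4,fy=1.4))
def cents(p,lo,hi):
    m=cv2.inRange(cv2.cvtColor(p,cv2.COLOR_BGR2HSV),lo,hi); n,_,st,c=cv2.connectedComponentsWithStats(m)
    return [c[i].round(1).tolist() for i in range(1,n) if 140<st[i,4]<300]
for X in(S,D):
    for lo,hi in(((50,100,50),(85,255,255)),((100,130,60),(125,255,255))): print(cents(X[1],lo,hi))
E
```

```text
side 55.55725911443634 259.24207311288444 195.50527475562697 [-0.0846  0.      0.      0.      0.    ] [ 2.103 -0.522  0.287] [-0.481  0.215  0.962]
scene 51.13337704015129 255.35226791787952 193.40934900489768 [-0.1313  0.      0.      0.      0.    ] [ 2.142  1.258 -0.479] [-0.227 -0.28   1.462]
wrist 64.16767957710822 258.3461117643681 190.91966332135434 [-0.0633  0.      0.      0.      0.    ] [-2.464 -1.554 -0.112] [-0.466 -0.508  0.41 ]
30.05 [0.6397 0.2324 0.3927] [[0.436, 0.895, -0.09], [0.898, -0.439, -0.017], [-0.055, -0.073, -0.996]] [-0.17  1.09 -0.73] 0.0004349080552344997
[[174.3, 282.8]]
[[119.8, 241.2], [295.2, 308.7]]
[[163.4, 55.0], [341.5, 263.1]]
[[299.4, 312.9]]
```

View pics/z2.png

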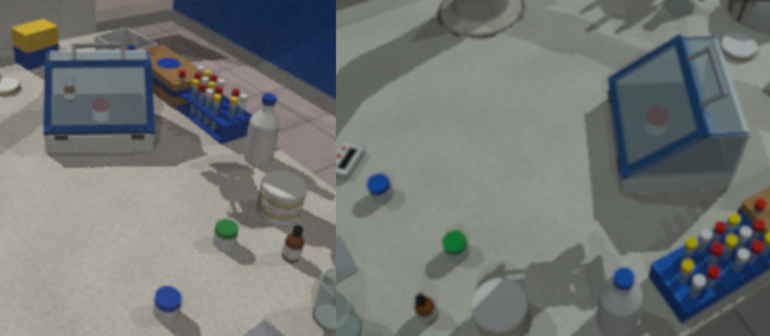

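The last pictures show the door flush on the cabinet, the red pot and the vial standing behind it, and the blue and green caps within 0.2 px of where they started. The arm is clear.

```bash
python3 -c "
from plant import manip
print(manip.job_done()); o=manip.get_obs(); print(o['time'],o['wrist_force'])"
```

```text
the job is handed in; nothing more can be done
None
the job is handed in; nothing more can be done
```

I put the red pot away in the cabinet, shut the door and handed the job in at about 30 s of the 72 s allowed; no verdict was reported.

**What I did:** I gripped the door's bar and drew it down to its stop (about 23 N). I picked up the red pot, lowered it until it touched the cabinet floor (about 10 N) and let go. Then I swung the door back up by its bar onto its stop (about 35 N).

**Last checks:**
- **Door:** it leans 50 to 51° by triangulation (50° is shut). It did not move when I pressed on the bar with 14 N.
- **Red pot:** it stands upright about 80 mm behind the hinge. The views gave 79 to 85 mm; 75 mm is needed to clear the door.
- **Other pots and vial:** the blue and green caps are within about 0.2 px of their first pictures. The vial still stands at the back; I judged that by eye.
- **Arm:** it was well above the cabinet and touching nothing at hand-in.

**What disagreed or went wrong:**
- My first estimate of the cabinet's position was about 4.5 mm too far forward. I corrected it from the bar's position before shutting the door.
- The tool drifted as far as 0.11 rad off vertical. I brought it back before picking up the pot by lightly dragging the open fingertips on a clear patch of bench (up to about 23 N).
- The first close on the bar sat too high, so I opened and gripped it again lower down.

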